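Hang the stubby hammer in its ring

TASK

Put the stubby hammer away in its ring holder. It lies flat, so first lay it in the sloping rest, head up and butt against the stop, and let go of it; then take it again by its head and lower it upright, handle first, down through the ring until the head sits on the ring, and let go. Leave the other tools on the bench where they lie.

Things in the scene. Friction and masses are not known exactly. Their poses are not given: they have to be found in the camera images.
- stubby_hammer: The short hammer, 144 mm long, ~0.27 kg, steel head, round wooden handle. Starts lying on its side. Origin: centre of the head on the handle's axis (12 mm over the bench when lying). x: from butt to head along the handle; y: along the head, level at first; z: up at first. Head fills x +-12 mm, y +-32 mm (round face at +y, tapered peen at -y), z +-12 mm (flat for |y| < 21). Mass centre x = -30 mm.
- hammer_butt (a point): End of the stubby hammer's handle, on its axis, at x = -132 mm of the hammer, with the hammer's axes. The handle is 23 mm in diameter from the head to here, only its last 6 mm tapering to 17 mm.
- sloping_rest: Fixed sloping rest: plywood base 165x90x12 mm with two steel V forks that hold the hammer's handle at 45 degrees. Origin: centre of the base's underside. Local x is level and points to the side where the forks climb; z up. The Vs open square to the slope, up and toward local -x. Handle axis runs from rest_stop up to rest_head. The head stands clear above the upper V.
- rest_stop (a point): Where the butt's centre lies in the rest, 35 mm over the bench, against a stop plate square to the slope. Measured from here up the slope: lower V 0 to 40 mm, upper V 104 to 116 mm, both 55 mm wide overall; between them the handle is free for fingers, save an 8 mm wide spine bar 22 mm under its axis. Axes as the rest.
- rest_head (a point): Where the centre of the hammer's head lies when the hammer is in the rest with its butt on the stop: 128 mm above the bench, 132 mm up the slope from rest_stop. Axes as the rest.
- ring_holder: Fixed ring holder: plywood base 130x90x12 mm, steel post 16 mm square that carries a level steel ring; nothing of it is higher than 145 mm. Origin: centre of the base's underside; ring centre at local (-30, 0) mm, post at local (40, 0) mm, joined by an arm 14 mm wide. z up.
- ring_mouth (a point): Centre of the ring's top face, 145 mm above the bench. Round vertical through hole 29 mm in diameter, 16 mm deep, outside diameter 43 mm, free beneath down to the base. With the hammer hung, its head's centre is 12 mm above this point. Axes as the holder.
- tape_2: Bystander, not to be disturbed: small roll of black tape, about 62 mm across, 19 mm high, lying flat. Origin: centre of its underside.
- pen_2: Bystander, not to be disturbed: marker pen, about 135 mm long. Origin: centre of its underside.
- sand_block: Bystander, not to be disturbed: brown sanding block, 65x100x28 mm. Origin: centre of its underside.
- wrench_1: Bystander, not to be disturbed: combination wrench, 200 mm long. Origin: centre of its underside.
- screwdriver_1: Bystander, not to be disturbed: screwdriver, 220 mm long. Origin: centre of its underside.
There are look-alikes about, which are no part of the job. What is shaped like the ring_holder but orange is not meant.

How it is judged:
On the way:
1. the stubby hammer lies in the sloping rest, head up, butt at the stop, released and still (distance between stubby_hammer and rest_head below 0.018 m and angle between stubby_hammer's own x axis and vertical between 0.64 and 0.93 rad and contact force between the fingers and stubby_hammer below 0.05 N and contact force between stubby_hammer and sloping_rest above 0.3 N and linear speed of stubby_hammer below 0.03 m/s and angular speed of stubby_hammer below 0.3 rad/s), for 0.3 s.
At the end, for the whole second after the job is handed in: The stubby hammer hangs upright (within 0.14 rad) in the ring, handle down through it, its head seated on the ring (head centre 7 to 17 mm above the ring's top face and within 8 mm of its axis), released and at rest (horizontal distance between stubby_hammer and ring_mouth below 0.008 m and z of stubby_hammer in the frame of ring_mouth between 0.007 and 0.017 m and angle between stubby_hammer's own x axis and vertical below 0.14 rad and contact force between stubby_hammer and ring_holder above 0.3 N and contact force between the fingers and stubby_hammer below 0.05 N and linear speed of stubby_hammer below 0.03 m/s and angular speed of stubby_hammer below 0.3 rad/s); the robot touches nothing.
It fails at once if a bystander is moved more than 25 mm from where it lay: tape, marker, sanding block, wrench or screwdriver (distance of any of tape_2, pen_2, sand_block, wrench_1, screwdriver_1 from where it was at the start of the episode above 0.025 m).
It also fails if it takes over 69 s, if anything falls off the work surface, if the arm or the gripper's body presses on something with over 40 N, if the wrist force passes 120 N, or if a joint passes its speed limit or range.

ROBOT

A 6-joint arm with a two-finger parallel gripper is mounted at the origin on a cart in front of the work surface, level with it; the furniture and walls round the work are solid. World frame = base frame: x ahead of the robot, y to its left, z up, the work surface at z = 0. Lengths are in m, angles in rad, forces in N, time in s.
With the tool pointing down it reaches from about 0.3 to 0.875 m from the base axis. Payload 6.4 kg.
Tool frame: the origin (TCP) lies between the finger pads; the fingertips stand tip_extent ahead of it and the grasp point (between the pads) lies 5 mm behind it (tip_extent is the distance from the TCP to the fingertips, in m); z points along the fingers, y is the direction in which the jaws open and shut (so a half turn about z gives the same grasp; the last joint's range is limited). The gripper opens to 85 mm and grips with 20 to 120 N. Pads are 22 mm wide; open, the fingers measure 114 mm over their backs; the gripper's body (76 mm by 85 mm) begins 54 mm behind the grasp point. The pads swing forward as they close: fully open they stand 13 mm farther back than shut.
Start: joints at [0.982, 0.181, 1.607, -0, 1.354, -0.206], TCP at [0.215, 0.533, 0.245] pointing down, gripper open.
Joint ranges: [-2.99, 2.99], [-0.89, 2.07], [0.3, 2.58], [-1.14, 4.28], [0, 2.63], [-3.12, 3.12]. Speed limits (rad/s): [2.57, 2.57, 3.01, 3.14, 3.14, 3.14].

INTERFACE

Orientations are given as a unit quaternion [w, x, y, z].
In Python, from bench import * gives the robot as it stands.
- The arm moves only by the shell command python3 -m jog 'ROWS'. ROWS is JSON, a list of rows, each a list of 3 entries, a list of its own where there are three numbers: the shift along the tool's x, y, z in mm, then the turn, a rotation vector about the tool's x, y, z in rad, then the opening, from 0 (shut) to 1 (fully open). A call has 1 to 20 rows; each row is the pose to reach, as a shift and turn from the pose measured when the call began, along the tool's axes at that moment; what a row does not reach only later rows make up. A row lasts 1/12 s, in which the tool goes at most 41.7 mm and 7.16 degrees, less where a joint would pass 70% of its speed; a pose out of reach is approached as far as the arm can. A call with a gripper value outside its range is refused whole. The fingers move at their own pace and stop on an object; the grip force is fixed at half the most. Time passes only in rows, so rows that repeat a pose let the fingers close. It gives the time, the measured TCP pose, the force and the opening at its end, in the units of the state.
- get_obs(): the state, without advancing time (a new reading comes with each control period).
- camera(name): name is "scene" or "top"; returns (picture, depth): 400x640x3 uint8, red, green, blue; 400x640 float32, m along the optical axis (not along the pixel's ray), 0 where there is no reading.
- get_calibration(name): a dict with "fx", "fy", "cx", "cy" (pixels), "k1" (the pictures are not rectified: a ray, as slopes to the right and down, at radius r is drawn at 1 + k1 r^2 times it, then the intrinsics apply), "world_from_camera" (4x4, takes a point from camera to world coordinates). Camera axes: x right, y down, z forward; pixel columns grow to the right and rows downward; lengths in m; the calibration is good to about 2 mm. A picture is of the moment at which its call begins. get_calibration takes no time and is no camera call.
- hand_in(): hands the job in, once; it reports no verdict.
The state is a dict: "time_s": time; "q": joint angles; "dq": joint speeds; "joint_efforts": joint torques, N m; "eef_pos": TCP position; "eef_rot": TCP orientation; "wrist_force": force on the tool from outside, world axes, zero at the start; "torque": the same for the moment, N m; "opening": opening from 0.0 (shut) to 1.0 (fully open).
Only numpy, scipy, OpenCV 4.12 (cv2) and the standard library are available. Lean on these libraries where they do the work, as an engineer would, in place of code of your own. Each camera call takes 0.05 s, during which the arm holds its last target.

## Working session

There is one attempt and no reset: what is moved stays moved. The work goes in short steps, Python scripts to look and compute and a shell command to move; the robot and the scene stay as the last step left them, time stands still between calls to the robot, and variables do not carry over. Pictures are saved under pics/ and viewed, and the job is handed in when it is done.

```bash
ls; mkdir -p pics; python3 - <<'E'
from bench import *
import cv2,numpy as np
o=get_obs();print({k:(np.round(v,3).tolist()) for k,v in o.items()})
for n in("scene","top"):
    p,d=camera(n);cv2.imwrite(f"pics/{n}0.png",cv2.cvtColor(p,cv2.COLOR_RGB2BGR));np.save(f"{n}_d.npy",d)
    c=get_calibration(n);print(n,c)
E
```

```text
pics
{'time_s': 0.0, 'q': [0.982, 0.182, 1.608, -0.0, 1.354, -0.206], 'dq': [0.002, -0.0, -0.001, -0.001, -0.0, 0.0], 'joint_efforts': [-0.0, -44.488, -35.133, -0.0, 0.009, -0.0], 'eef_pos': [0.214, 0.533, 0.244], 'eef_rot': [-0.0, 0.19, 0.982, -0.001], 'wrist_force': [0.062, -0.899, 0.307], 'torque': [-0.01, -0.043, -0.011], 'opening': 1.003}
scene {'fx': 472.01718949522154, 'fy': 472.01718949522154, 'cx': 321.97035250250286, 'cy': 193.96186174157592, 'k1': -0.005446315825580583, 'world_from_camera': array([[-0.56425748, -0.32955581,  0.75697191, -0.70612848],
       [-0.82530291,  0.24970301, -0.50648149,  0.97342083],
       [-0.02210425, -0.91051709, -0.41288016,  0.7819528 ],
       [ 0.        ,  0.        ,  0.        ,  1.        ]])}
top {'fx': 481.5408836812223, 'fy': 481.5408836812223, 'cx': 326.6065948877124, 'cy': 198.60097560561195, 'k1': 0.025134314048276967, 'world_from_camera': array([[ 0.00549149, -0.99375335,  0.11146357,  0.40686607],
       [-0.99992447, -0.00668251, -0.0103145 ,  0.15734652],
       [ 0.01099493, -0.1113985 , -0.99371499,  1.43313068],
       [ 0.        ,  0.        ,  0.        ,  1.        ]])}
```

View pics/top0.png

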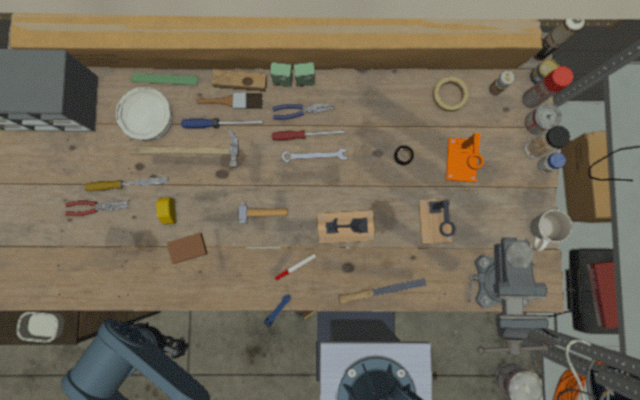

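View pics/scene0.png

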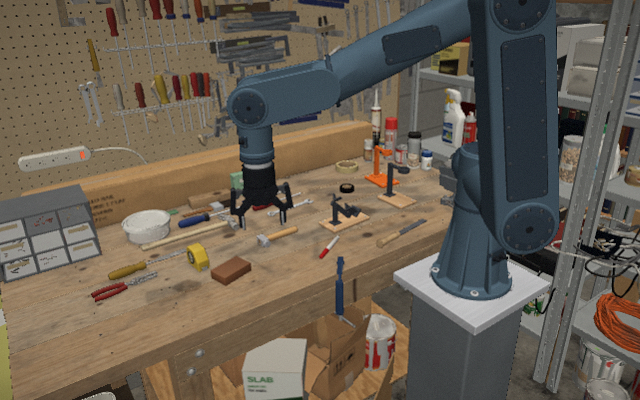

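The top view shows the hammer with its head at about (243,213) and butt at (288,213). The rest is at (347,226), and the dark ring holder at (437,220) with its ring at about (447,229). I'll zoom in next.

```bash
cat > h.py <<'E'
from bench import *
import cv2,numpy as np
def ray(n,u,v):
    c=get_calibration(n);x=(u-c["cx"])/c["fx"];y=(v-c["cy"])/c["fy"]
    a,b=x,y
    for _ in range(5):
        s=1+c["k1"]*(a*a+b*b);a,b=x/s,y/s
    T=c["world_from_camera"];return T[:3,3],T[:3,:3]@np.array([a,b,1.])
def plane(n,u,v,z):
    o,d=ray(n,u,v);return o+d*(z-o[2])/d[2]
def proj(n,P):
    c=get_calibration(n);T=c["world_from_camera"];p=T[:3,:3].T@(np.array(P)-T[:3,3]);a,b=p[0]/p[2],p[1]/p[2]
    s=1+c["k1"]*(a*a+b*b);return c["fx"]*a*s+c["cx"],c["fy"]*b*s+c["cy"]
def snap(n,name,box=None,k=1):
    p,d=camera(n);im=cv2.cvtColor(p,cv2.COLOR_RGB2BGR);np.save("pics/"+name+".npy",im);np.save("pics/"+name+"_d.npy",d)
    if box: x0,y0,x1,y1=box; im=im[y0:y1,x0:x1]
    cv2.imwrite("pics/"+name+".png",cv2.resize(im,None,fx=k,fy=k,interpolation=cv2.INTER_CUBIC));return im,d
def P(T): return np.round(T,4).tolist()
E
python3 - <<'E'
from h import *
im=cv2.imread("pics/top0.png")
cv2.imwrite("pics/topz.png",cv2.resize(im[190:260,230:390],None,fx=5,fy=5,interpolation=cv2.INTER_CUBIC))
cv2.imwrite("pics/topr.png",cv2.resize(im[180:260,400:480],None,fx=7,fy=7,interpolation=cv2.INTER_CUBIC))
im=cv2.imread("pics/scene0.png")
cv2.imwrite("pics/scz.png",cv2.resize(im[150:260,240:430],None,fx=4,fy=4,interpolation=cv2.INTER_CUBIC))
E
```

```text
(no output)
```

View pics/topz.png

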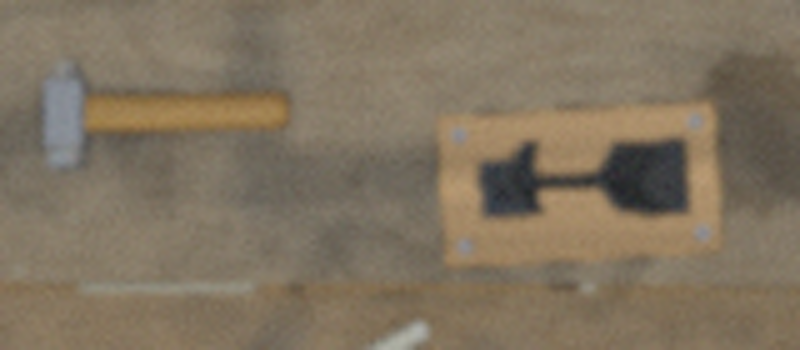

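View pics/topr.png

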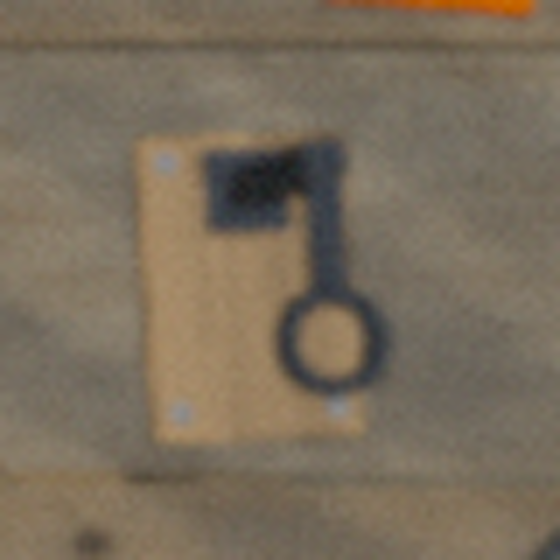

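View pics/scz.png

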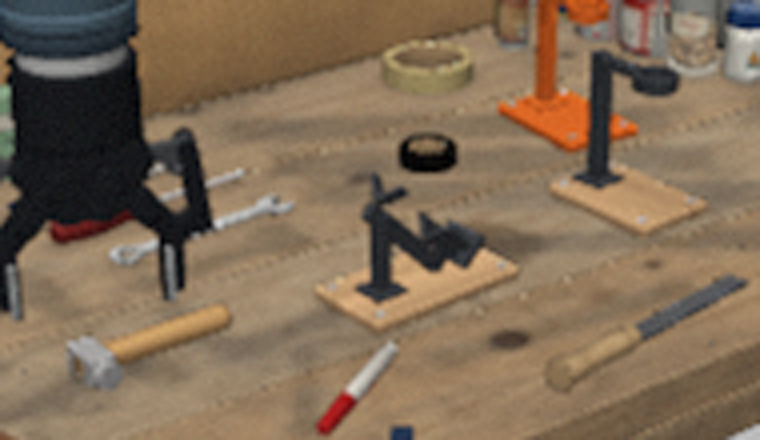

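```bash
python3 - <<'E'
from h import *
im=cv2.imread("pics/top0.png");hsv=cv2.cvtColor(im,cv2.COLOR_BGR2HSV)
for (u,v) in [(243,213),(270,212),(320,222),(300,230),(350,217),(425,225)]: print(u,v,hsv[v,u])
m=((hsv[...,0]>8)&(hsv[...,0]<22)&(hsv[...,1]>95)&(hsv[...,2]>120)).astype(np.uint8)
def rect(box,close=0,z=0.012):
    x0,y0,x1,y1=box;s=m[y0:y1,x0:x1].copy()
    if close: s=cv2.morphologyEx(cv2.copyMakeBorder(s,20,20,20,20,0),cv2.MORPH_CLOSE,np.ones((close,close)))[20:-20,20:-20]
    cs,_=cv2.findContours(s,0,1);c=max(cs,key=cv2.contourArea)
    b=cv2.boxPoints(cv2.minAreaRect(c))+[x0,y0]
    return b,cv2.contourArea(c)
for nm,box,cl,z in(("handle",(247,200,295,225),0,.012),("rest",(310,205,385,250),25,.012),("ring",(410,190,470,250),25,.012)):
    b,a=rect(box,cl);W=np.array([plane("top",*q,z) for q in b])
    print(nm,a,b.round(1).tolist(),"\n",W.round(4).tolist(),"ctr",W.mean(0).round(4),"sides",np.linalg.norm(W[1]-W[0]).round(4),np.linalg.norm(W[2]-W[1]).round(4), "ang",np.degrees(np.arctan2(*(W[1]-W[0])[1::-1])).round(2),np.degrees(np.arctan2(*(W[2]-W[1])[1::-1])).round(2))
# head
g=((hsv[...,0]>95)&(hsv[...,2]>120)&(hsv[...,1]>15)).astype(np.uint8)
s=g[195:230,232:252];cs,_=cv2.findContours(s,0,1);c=max(cs,key=cv2.contourArea);b=cv2.boxPoints(cv2.minAreaRect(c))+[232,195]
W=np.array([plane("top",*q,.02) for q in b]);print("head",b.round(1).tolist(),W.round(4).tolist(),W.mean(0).round(4))
# ring: dark mask circle
k=(hsv[...,2]<95).astype(np.uint8)[210:250,432:465]
print("\n".join("".join(".#"[x] for x in r) for r in k))
E
```

```text
243 213 [113  22 150]
270 212 [ 17 116 162]
320 222 [ 17  96 152]
300 230 [ 19  47 120]
350 217 [ 16  93 162]
425 225 [ 15  91 168]
handle 236.5 [[247.0, 209.0], [287.0, 209.0], [287.0, 215.0], [247.0, 215.0]] 
 [[0.5338, 0.3777, 0.012], [0.5345, 0.2596, 0.012], [0.5167, 0.2594, 0.012], [0.516, 0.3773, 0.012]] ctr [0.5252 0.3185 0.012 ] sides 0.1181 0.0178 ang -89.64 -179.15
rest 1943.5 [[310.0, 211.0], [380.0, 211.0], [380.0, 248.0], [310.0, 248.0]] 
 [[0.529, 0.1916, 0.012], [0.5304, -0.0159, 0.012], [0.4213, -0.0151, 0.012], [0.4201, 0.1905, 0.012]] ctr [0.4752 0.0878 0.012 ] sides 0.2074 0.1091 ang -89.63 179.59
ring 903.0 [[419.2, 200.1], [448.6, 198.8], [450.5, 241.1], [421.0, 242.4]] 
 [[0.5637, -0.1326, 0.012], [0.5681, -0.2203, 0.012], [0.4428, -0.2228, 0.012], [0.4385, -0.136, 0.012]] ctr [ 0.5033 -0.1779  0.012 ] sides 0.0878 0.1253 ang -87.11 -178.86
head [[239.0, 206.0], [245.0, 206.0], [245.0, 218.0], [239.0, 218.0]] [[0.5418, 0.4001, 0.02], [0.5419, 0.3825, 0.02], [0.5065, 0.3817, 0.02], [0.5064, 0.3992, 0.02]] [0.5241 0.3909 0.02  ]
#########...#####................
#
[... 624 characters left out ...]
.......####.........
........###.........####.........
........###.........####.........
.........###.......#####.........
.........####......#####.........
..........#############..........
............########.............
...............#.................
.................................
.................................
.................................
.................................
.................................
.................................
.................................
.................................
.................................
.................................
.................................
.................................
.................................
```

```bash
python3 - <<'E'
from h import *
def cz(u,v,x0,y0,k): return (u+.5)/k-.5+x0,(v+.5)/k-.5+y0
print("hammer axis L",plane("top",*cz(90,112,230,190,5),.012),"R",plane("top",*cz(285,110.5,230,190,5),.012),"butt",plane("top",*cz(290,110.5,230,190,5),.012))
print("head L edge/R edge top",plane("top",*cz(44,115,230,190,5),.024),plane("top",*cz(84,115,230,190,5),.024))
C=[(438,117),(714,102),(720,247),(447,266)]
W=np.array([plane("top",*cz(*q,230,190,5),.012) for q in C]);print("rest",W.round(4).tolist(),W.mean(0),[np.linalg.norm(W[i]-W[(i+1)%4]).round(4) for i in range(4)],[np.degrees(np.arctan2((W[a]-W[b])[1],(W[a]-W[b])[0])).round(2) for a,b in((0,1),(3,2),(0,3),(1,2))])
S=[(540,183),(590,182)];print("spine",[plane("top",*cz(*q,230,190,5),.05).round(4) for q in S])
print("ring",plane("top",432+15.6,210+18.5,.145),plane("top",*cz(332,342,400,180,7),.145), "arm at", plane("top",*cz(326,200,400,180,7),.145))
# depth clouds
d=np.load("top_d.npy");
def pt(n,u,v,d):
    o,r=ray(n,u,v);return o+r*d[v,u]
for u,v in [(243,213),(260,212),(280,212),(300,225),(316,222),(334,227),(347,226),(360,225),(425,225),(439,229),(446,213)]: print(u,v,pt("top",u,v,d).round(4))
E
```

```text
hammer axis L [0.52488517 0.37571248 0.012     ] R [0.52649311 0.26070853 0.012     ] butt [0.52651175 0.25775446 0.012     ]
head L edge/R edge top [0.52196165 0.4006673  0.024     ] [0.52210509 0.37732875 0.024     ]
rest [[0.5232, 0.1702, 0.012], [0.5332, 0.0067, 0.012], [0.4475, 0.0036, 0.012], [0.4354, 0.1642, 0.012]] [0.4848355  0.08616456 0.012     ] [np.float64(0.1638), np.float64(0.0857), np.float64(0.1611), np.float64(0.088)] [np.float64(93.49), np.float64(94.3), np.float64(3.89), np.float64(2.06)]
spine [array([0.4824, 0.111 , 0.05  ]), array([0.4832, 0.0822, 0.05  ])]
ring [ 0.47301384 -0.18028824  0.145     ] [ 0.47319393 -0.17868743  0.145     ] arm at [ 0.52769543 -0.17763161  0.145     ]
243 213 [0.5213 0.388  0.0191]
260 212 [0.5244 0.3381 0.0205]
280 212 [0.5242 0.2788 0.0278]
300 225 [ 0.4883  0.2214 -0.0048]
316 222 [0.4972 0.1737 0.0019]
334 227 [0.4772 0.1227 0.1039]
347 226 [0.4834 0.0838 0.0462]
360 225 [0.4876 0.0448 0.0276]
425 225 [ 0.4897 -0.1486  0.0119]
439 229 [ 0.472  -0.1594  0.1362]
446 213 [ 0.515  -0.1783  0.1397]
```

```bash
python3 - <<'E'
from h import *
for n,box,k in(("scene",(310,185,375,235),12),("top",(315,205,380,245),12)):
    A=[];D=[]
    for i in range(8):
        p,d=camera(n);A.append(p.astype(float));D.append(d)
    im=cv2.cvtColor(np.mean(A,0).round().astype(np.uint8),cv2.COLOR_RGB2BGR);cv2.imwrite(f"pics/{n}_avg.png",im)
    np.save(f"{n}_davg.npy",np.median(D,0))
    x0,y0,x1,y1=box;z=cv2.resize(im[y0:y1,x0:x1],None,fx=k,fy=k,interpolation=cv2.INTER_CUBIC);cv2.imwrite(f"pics/{n}_restz.png",cv2.convertScaleAbs(z,alpha=1.6,beta=20))
print(get_obs()["time_s"])
E
```

```text
0.9
```

View pics/scene_restz.png

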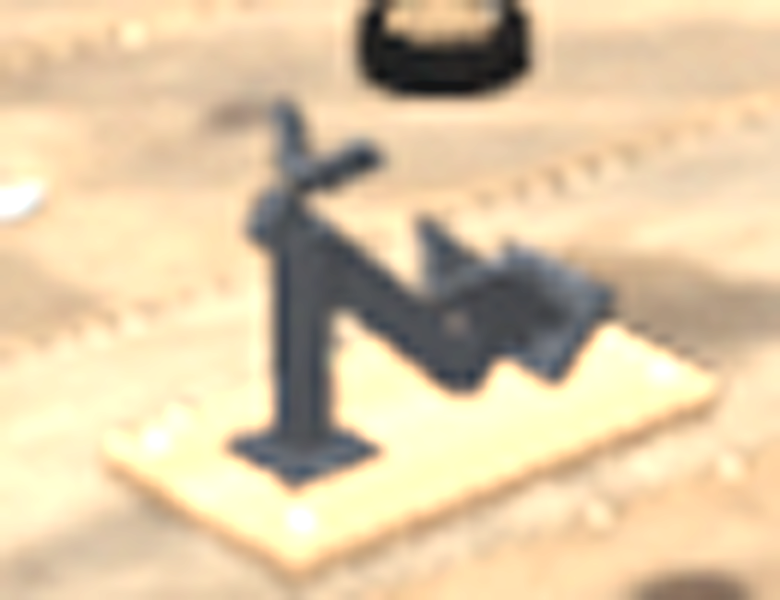

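View pics/top_restz.png

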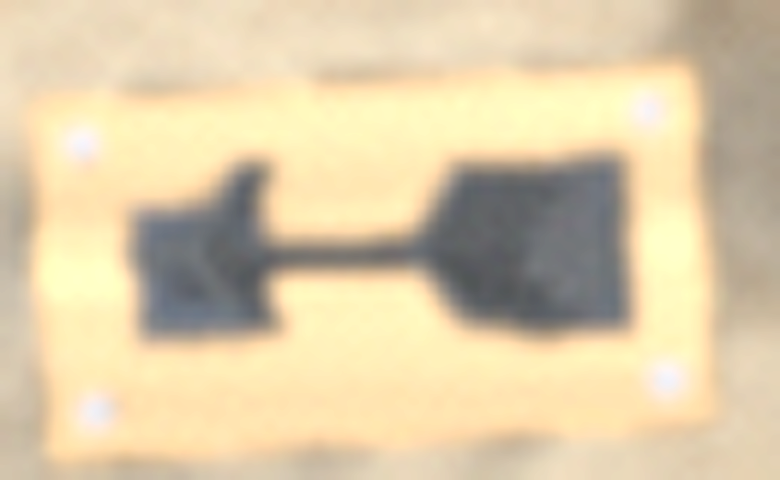

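```bash
python3 - <<'E'
from h import *
def cz(u,v,x0,y0,k): return (u+.5)/k-.5+x0,(v+.5)/k-.5+y0
T=lambda q:cz(*q,315,205,12)
S=lambda q:cz(*q,310,185,12)
C=[(81,142),(648,107),(666,378),(95,410)]
W=np.array([plane("top",*T(q),.012) for q in C]);c=W.mean(0);x=(W[0]+W[3]-W[1]-W[2]);x/=np.linalg.norm(x);y=np.array([-x[1],x[0],0])
print("ctr top",c,"ang",np.degrees(np.arctan2(x[1],x[0])),np.linalg.norm(W[0]-W[1]),np.linalg.norm(W[3]-W[2]),np.linalg.norm(W[0]-W[3]))
# scene screws: order far-left(156,440), near(300,520), right (660,370)
V=np.array([plane("scene",*S(q),.012) for q in [(156,440),(300,520),(660,370)]])
print("scene screws",V.round(4).tolist(),"top",W.round(4).tolist(), "ctr scene",(V[0]+V[2])/2)
def tri(qs,qt):
    o1,d1=ray("scene",*S(qs));o2,d2=ray("top",*T(qt));
    A=np.stack([d1,-d2],1);t=np.linalg.lstsq(A,o2-o1,rcond=None)[0];a=o1+d1*t[0];b=o2+d2*t[1]
    p=(a+b)/2;return p.round(4),np.round(a-b,4),"local",np.round([(p-c)@x,(p-c)@y,p[2]],4)
print("upper tip +x",tri((287,103),(258,163)));print("upper tip -x",tri((380,155),(275,325)))
print("lower tip +x",tri((425,218),(455,165)))
# local of top features at assumed heights
for q,z in [((262,163),.119),((275,328),.119),((622,155),.03),((628,325),.03),((622,155),.05),((628,325),.05),((340,252),.06)]:
    p=plane("top",*T(q),z);print(q,z,np.round([(p-c)@x,(p-c)@y],4))
E
```

```text
ctr top [0.48492916 0.08608219 0.012     ] ang 93.72236283605578 0.1402065026036324 0.140397121138726 0.06591880915606041
scene screws [[0.5134, 0.1578, 0.012], [0.4487, 0.1526, 0.012], [0.4604, 0.0121, 0.012]] top [[0.5133, 0.158, 0.012], [0.5228, 0.0181, 0.012], [0.4561, 0.014, 0.012], [0.4475, 0.1541, 0.012]] ctr scene [0.48689624 0.08493302 0.012     ]
upper tip +x (array([0.5013, 0.1176, 0.1134]), array([0.0003, 0.0004, 0.    ]), 'local', array([ 0.0304, -0.0184,  0.1134]))
upper tip -x (array([0.464 , 0.113 , 0.1094]), array([-0.0005, -0.0007,  0.    ]), 'local', array([0.0282, 0.0191, 0.1094]))
lower tip +x (array([0.504 , 0.0681, 0.0616]), array([-0.0014, -0.0018,  0.    ]), 'local', array([-0.0192, -0.0178,  0.0616]))
(262, 163) 0.119 [ 0.0295 -0.0178]
(275, 328) 0.119 [0.0289 0.0199]
(622, 155) 0.03 [-0.0613 -0.0207]
(628, 325) 0.03 [-0.0599  0.0206]
(622, 155) 0.05 [-0.0593 -0.0194]
(628, 325) 0.05 [-0.0579  0.0213]
(340, 252) 0.06 [0.0102 0.0004]
```

The rest has its forks climbing toward +y, with its x axis at about 93.7°, and the upper V tips are at scene-zoom (287,103) and (380,155). Next I'll measure the ring precisely and check tip_extent.

```bash
python3 - <<'E'
import bench
print([n for n in dir(bench) if not n.startswith("_")])
print(getattr(bench,"tip_extent",None), getattr(bench,"TIP_EXTENT",None))
from h import *
im=cv2.imread("pics/top_avg.png")
cv2.imwrite("pics/ringT.png",cv2.convertScaleAbs(cv2.resize(im[195:247,413:465],None,fx=11,fy=11,interpolation=cv2.INTER_CUBIC),alpha=1.6,beta=20))
im=cv2.imread("pics/scene_avg.png")
cv2.imwrite("pics/ringS.png",cv2.convertScaleAbs(cv2.resize(im[155:212,370:422],None,fx=10,fy=10,interpolation=cv2.INTER_CUBIC),alpha=1.6,beta=20))
E
```

```text
['MotionError', 'camera', 'get_calibration', 'get_obs', 'hand_in', 'tip_extent']
0.014 None
```

View pics/ringT.png

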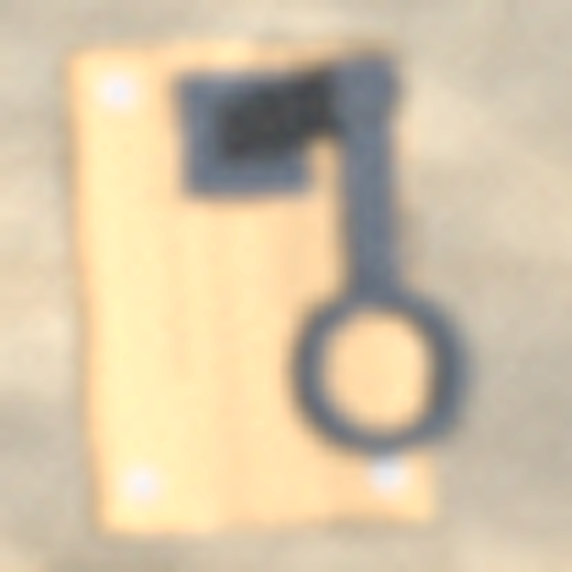

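View pics/ringS.png

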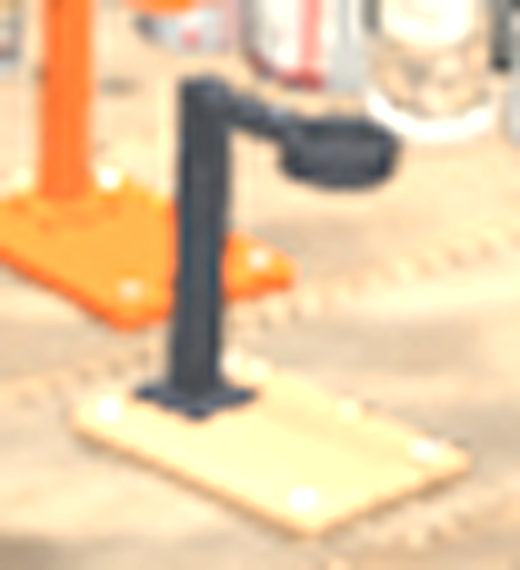

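```bash
python3 - <<'E'
from h import *
def cz(u,v,x0,y0,k): return (u+.5)/k-.5+x0,(v+.5)/k-.5+y0
T=lambda q:cz(*q,413,195,11)
S=lambda q:cz(*q,370,155,10)
W=np.array([plane("top",*T(q),.012) for q in [(118,92),(142,484),(387,474)]])
V=np.array([plane("scene",*S(q),.012) for q in [(110,408),(302,498),(427,447)]])
for n,X in(("top",W),("scene",V)):
    c=(X[0]+X[2])/2;x=X[0]-X[1];L=np.linalg.norm(x);x/=L;y=X[2]-X[1];M=np.linalg.norm(y);y/=M
    y=-y # toward +y world
    ax=np.degrees(np.arctan2(x[1],x[0]));ay=np.degrees(np.arctan2(y[1],y[0]))-90
    a=np.radians((ax*L+ay*M)/(L+M));print(n,X.round(4).tolist(),"ctr",c.round(4),L,M,ax,ay,"ring",(c+np.array([-.03*np.cos(a),-.03*np.sin(a),.133])).round(4))
print("ring direct top",plane("top",*T((381,370)),.145),"hole",plane("top",*T((378,371)),.145),"right edge",plane("top",*T((468,370)),.145),"bottom edge",plane("top",*T((381,455)),.145))
print("scene l/r",[plane("scene",*S(q),.145) for q in((279,145),(400,145),(340,145))])
for r in [(.473,-.1795,.145),(.473,-.1795,.129)]:
    u,v=proj("top",r);print(r,"T",(u-413+.5)*11-.5,(v-195+.5)*11-.5)
    u,v=proj("scene",r);print(r,"S",(u-370+.5)*10-.5,(v-155+.5)*10-.5)
E
```

```text
top [[0.5553, -0.1446, 0.012], [0.4498, -0.1492, 0.012], [0.4529, -0.2149, 0.012]] ctr [ 0.5041 -0.1798  0.012 ] 0.10558995671198108 0.06573918107799748 2.494868083451686 2.7140611843706353 ring [ 0.4742 -0.1811  0.145 ]
scene [[0.5565, -0.146, 0.012], [0.4521, -0.15, 0.012], [0.4567, -0.2186, 0.012]] ctr [ 0.5066 -0.1823  0.012 ] 0.10447553962392044 0.06874171903858109 2.1933420292047456 3.8029608109006006 ring [ 0.4766 -0.1838  0.145 ]
ring direct top [ 0.47385721 -0.17918919  0.145     ] hole [ 0.47360909 -0.17845385  0.145     ] right edge [ 0.4740019  -0.20034804  0.145     ] bottom edge [ 0.45322715 -0.17870849  0.145     ]
scene l/r [array([ 0.47685238, -0.153416  ,  0.145     ]), array([ 0.4500571 , -0.18823836,  0.145     ]), array([ 0.46333408, -0.17098362,  0.145     ])]
(0.473, -0.1795, 0.145) T 382.359891612505 373.53485011602714
(0.473, -0.1795, 0.145) S 338.81643084819655 132.25404535829836
(0.473, -0.1795, 0.129) T 365.44230721220254 376.75714129711827
(0.473, -0.1795, 0.129) S 336.69491817776714 172.61858013716432
```

```bash
cat >> h.py <<'E'
from scipy.spatial.transform import Rotation as Ro
def cur():
    o=get_obs();q=np.array(o["eef_rot"]);return np.array(o["eef_pos"]),Ro.from_quat(q[[1,2,3,0]]),o
def frame(z,y):
    z=np.array(z,float);z/=np.linalg.norm(z);y=np.array(y,float);y-=z*(y@z);y/=np.linalg.norm(y);return Ro.from_matrix(np.stack([np.cross(y,z),y,z],1))
def go(p,R=None):
    p0,R0,o=cur();R=R or R0
    s=R0.inv().apply(np.array(p)-p0)*1000;r=(R0.inv()*R).as_rotvec()
    print("t",round(o["time_s"],2),"q",np.round(o["q"],3),"pos",p0.round(4),"F",np.round(o["wrist_force"],1),"open",round(o["opening"],3))
    print("SHIFT",s.round(1).tolist(),"TURN",r.round(4).tolist(),"rows>=",max(np.linalg.norm(s)/41.7,np.degrees(np.linalg.norm(r))/7.16).round(1))
def ydir(deg): return [np.cos(np.radians(deg)),np.sin(np.radians(deg)),0]
E
python3 -c "
from h import *
go([.5254,.3377,.10],frame([0,0,-1],ydir(0.8)))"
```

```text
t 0.9 q [ 0.982  0.181  1.607  0.     1.354 -0.206] pos [0.2147 0.5334 0.2453] F [ 0.3 -0.5  0.4] open 0.997
SHIFT [-361.3, -65.5, 145.3] TURN [0.0, -0.0, 1.1741] rows>= 9.5
```

```bash
python3 -m jog '[[[-180,-33,50],[0,0,0.6],1],[[-361,-65.5,145],[0,0,1.174],1],[[-361,-65.5,145],[0,0,1.174],1],[[-361,-65.5,145],[0,0,1.174],1],[[-361,-65.5,145],[0,0,1.174],1],[[-361,-65.5,145],[0,0,1.174],1],[[-361,-65.5,145],[0,0,1.174],1],[[-361,-65.5,145],[0,0,1.174],1],[[-361,-65.5,145],[0,0,1.174],1],[[-361,-65.5,145],[0,0,1.174],1],[[-361,-65.5,145],[0,0,1.174],1],[[-361,-65.5,145],[0,0,1.174],1],[[-361,-65.5,145],[0,0,1.174],1],[[-361,-65.5,145],[0,0,1.174],1],[[-361,-65.5,145],[0,0,1.174],1],[[-361,-65.5,145],[0,0,1.174],1]]'; python3 -c "
from h import *
go([.5254,.3377,.016],frame([0,0,-1],ydir(0.8)))
snap('scene','s1',(220,150,380,270),5)"
```

```text
time_s: 2.23
eef_pos: [0.5245, 0.3389, 0.1011]
eef_rot: [0.0, 0.701, 0.713, 0.0]
wrist_force: [0.6, -0.1, -0.2]
opening: 1.004
t 2.23 q [0.384 0.445 1.581 0.    1.115 0.368] pos [0.5245 0.3389 0.1011] F [ 0.6 -0.1 -0.2] open 1.004
SHIFT [-1.3, 0.8, 85.1] TURN [0.0009, -0.0005, 0.0023] rows>= 2.0
```

View pics/s1.png

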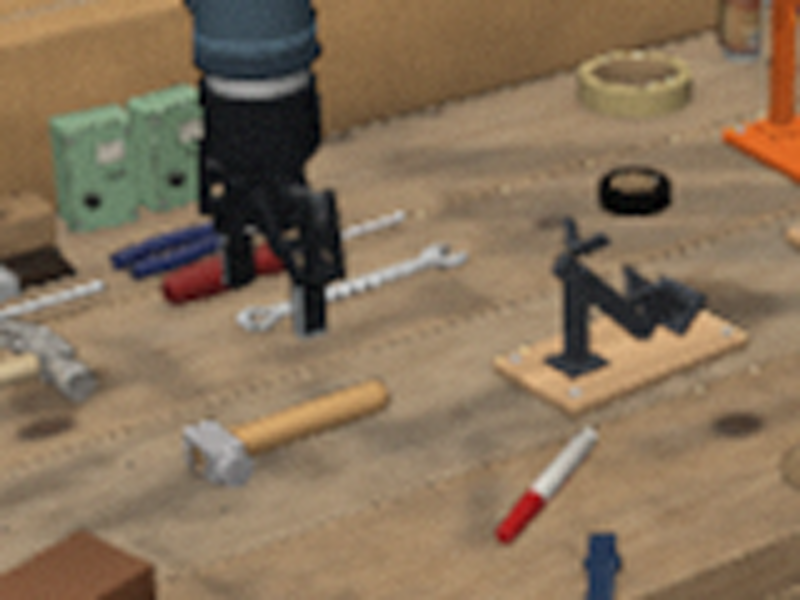

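The gripper is over the handle (scene zoom about (300,270)) and clear of the wrench. Lowering and closing now.

```bash
python3 -m jog '[[[-1,1,30],[0,0,0],1],[[-1,1,60],[0,0,0],1],[[-1,1,78],[0,0,0],1],[[-1,1,85],[0,0,0],1],[[-1,1,85],[0,0,0],1],[[-1,1,85],[0,0,0],0],[[-1,1,85],[0,0,0],0],[[-1,1,85],[0,0,0],0],[[-1,1,85],[0,0,0],0],[[-1,1,85],[0,0,0],0],[[-1,1,85],[0,0,0],0],[[-1,1,85],[0,0,0],0],[[-1,1,85],[0,0,0],0],[[-1,1,85],[0,0,0],0]]'; python3 -c "
from h import *
go([.5254,.3377,.20])"
```

```text
time_s: 3.45
eef_pos: [0.5265, 0.3381, 0.0173]
eef_rot: [0.001, 0.701, 0.713, 0.001]
wrist_force: [-1.9, 0.2, 6.7]
opening: 0.243
t 3.45 q [ 0.381  0.57   1.598 -0.     0.971  0.365] pos [0.5265 0.3381 0.0173] F [-1.9  0.2  6.7] open 0.243
SHIFT [-0.2, -0.6, -182.7] TURN [0.0, 0.0, 0.0] rows>= 4.4
```

```bash
python3 -m jog '[[[0,0,-10],[0,0,0],0],[[0,0,-40],[0,0,0],0],[[0,0,-80],[0,0,0],0],[[0,0,-120],[0,0,0],0],[[0,0,-160],[0,0,0],0],[[0,0,-183],[0,0,0],0],[[0,0,-183],[0,0,0],0],[[0,0,-183],[0,0,0],0]]'; python3 -c "
from h import *
snap('scene','s2',(220,120,380,240),5)
snap('top','t2',(180,170,340,290),5)
x=np.array([-.065,.998,0]);z=np.array([0,0,1.])
d=(x+z)/2**.5; n=(x-z)/2**.5   # n tool z (into V)
stop=np.array([.4889,.0367,.035])
f=frame(n,np.cross(d,n)); print(np.cross(d,n))
for yy in (np.cross(d,n),-np.cross(d,n)):
  for h in(.12,):
    s=.0805+.006; p=stop+d*s-n*.005-n*h; print(p); go(p,frame(n,yy))
"
```

```text
time_s: 4.12
eef_pos: [0.5266, 0.3381, 0.202]
eef_rot: [0.001, 0.701, 0.713, 0.003]
wrist_force: [-1.2, -0.3, -4.4]
opening: 0.244
[-0.998 -0.065  0.   ]
[0.49066953 0.00953084 0.18455308]
t 4.22 q [ 0.381  0.331  1.521 -0.     1.291  0.365] pos [0.5246 0.3373 0.1981] F [ 0.1 -0.9 -3.7] open 0.242
SHIFT [-327.2, -39.2, 13.8] TURN [1.1856, -0.0272, 2.8599] rows>= 24.8
[0.49066953 0.00953084 0.18455308]
t 4.22 q [ 0.381  0.331  1.521 -0.     1.291  0.365] pos [0.5246 0.3373 0.1981] F [ 0.1 -0.9 -3.7] open 0.242
SHIFT [-327.2, -39.2, 13.8] TURN [0.0181, 0.7858, -0.0468] rows>= 7.9
```

View pics/s2.png

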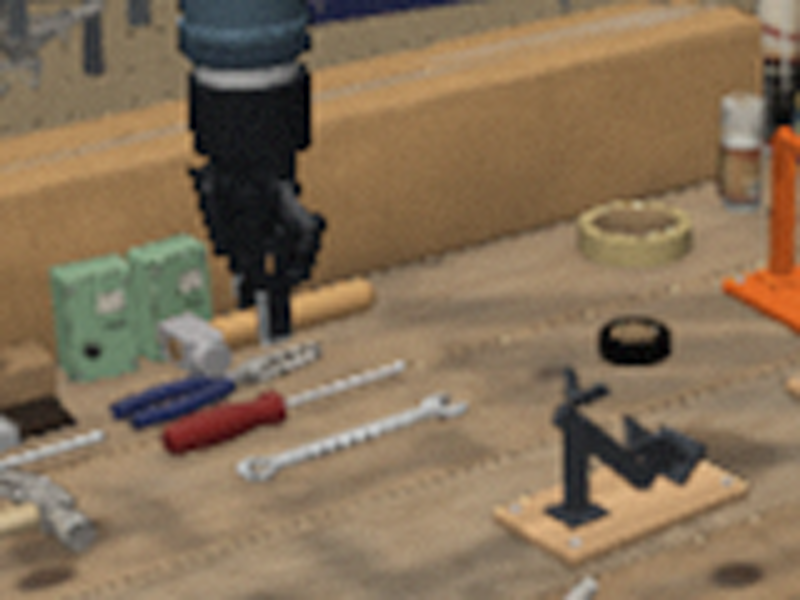

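View pics/t2.png

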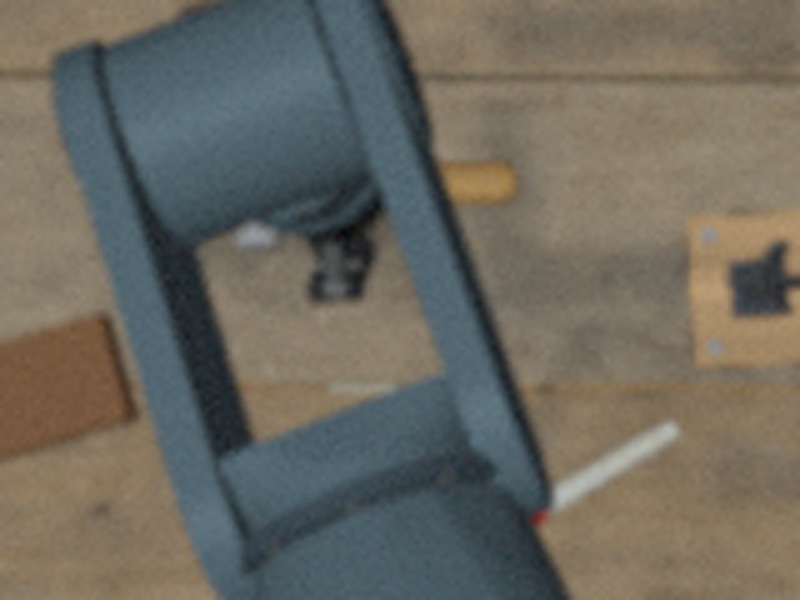

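```bash
python3 -m jog '[[[-40,-5,-20],[0,0.1,0],0],[[-80,-10,-40],[0,0.2,0],0],[[-120,-14,-60],[0,0.3,-0.02],0],[[-160,-19,-80],[0,0.4,-0.02],0],[[-200,-24,-80],[0,0.5,-0.03],0],[[-240,-29,-80],[0.01,0.6,-0.04],0],[[-270,-34,-80],[0.01,0.7,-0.04],0],[[-300,-39,-80],[0.018,0.786,-0.047],0],[[-327,-39,-80],[0.018,0.786,-0.047],0],[[-327,-39,-80],[0.018,0.786,-0.047],0],[[-327,-39,-80],[0.018,0.786,-0.047],0],[[-327,-39,-80],[0.018,0.786,-0.047],0],[[-327,-39,-80],[0.018,0.786,-0.047],0]]'; cat >> h.py <<'E'
X=np.array([-.065,.998,0]);D=(X+[0,0,1])/2**.5;N=(X-[0,0,1])/2**.5;STOP=np.array([.4889,.0367,.035])
FR=frame(N,-np.cross(D,N))
E
python3 -c "
from h import *
go(STOP+D*.0865-N*.0055-N*.06,FR)
snap('scene','s3',(220,100,420,250),4)
snap('top','t3',(240,150,440,300),4)
"
```

```text
time_s: 5.3
eef_pos: [0.4905, 0.0109, 0.2775]
eef_rot: [-0.28, 0.631, 0.674, 0.261]
wrist_force: [0.0, 0.7, -3.5]
opening: 0.24
t 5.3 q [-0.602  0.173  1.738  0.599  1.751 -0.719] pos [0.4905 0.0109 0.2775] F [ 0.   0.7 -3.5] open 0.24
SHIFT [-66.8, 0.4, 124.1] TURN [-0.002, -0.001, -0.0001] rows>= 3.4
```

View pics/s3.png

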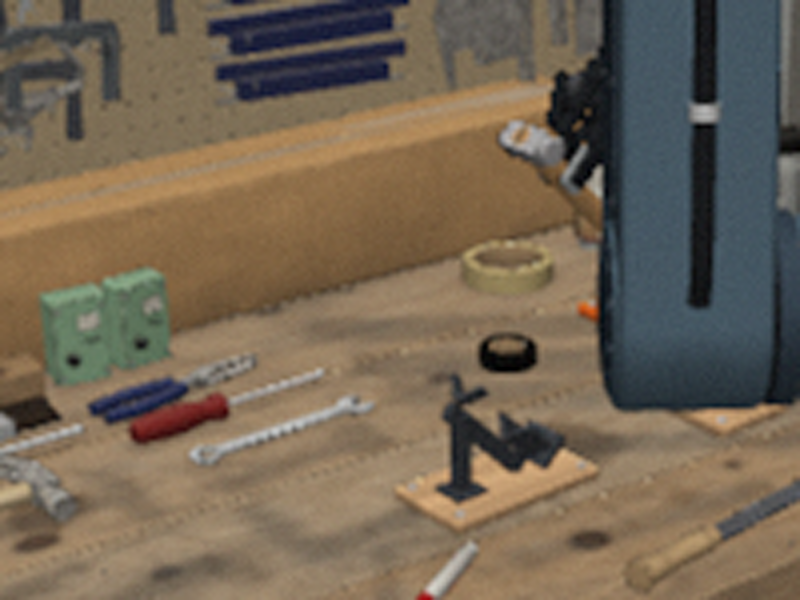

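View pics/t3.png

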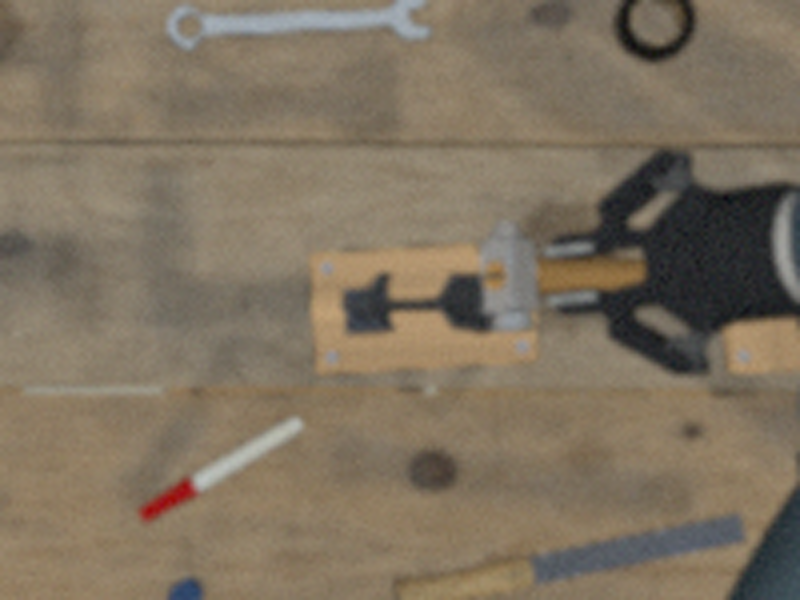

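The hammer is held at 45° with its head up, lined up over the rest. In the top crop the head is at (508,275) and the rest's spine row is at about 303, with parallax. Going to a 60 mm hover.

```bash
python3 -m jog '[[[-22,0,30],[0,0,0],0],[[-45,0,60],[0,0,0],0],[[-60,0,90],[0,0,0],0],[[-67,0,115],[0,0,0],0],[[-67,0,124],[0,0,0],0],[[-67,0,124],[0,0,0],0],[[-67,0,124],[0,0,0],0]]'
python3 -c "
from h import *
go(STOP+D*.0865-N*.0055-N*.0,FR)
snap('scene','s4',(270,120,430,240),5)
snap('top','t4',(300,180,420,270),6)
"
```

```text
time_s: 5.98
eef_pos: [0.4883, 0.0519, 0.144]
eef_rot: [-0.28, 0.63, 0.676, 0.261]
wrist_force: [-0.8, -1.2, -2.9]
opening: 0.243
t 5.98 q [-0.538  0.338  1.85   0.622  1.491 -0.834] pos [0.4883 0.0519 0.144 ] F [-0.8 -1.2 -2.9] open 0.243
SHIFT [-1.3, -0.3, 60.8] TURN [-0.0023, 0.0, 0.0033] rows>= 1.5
```

View pics/s4.png

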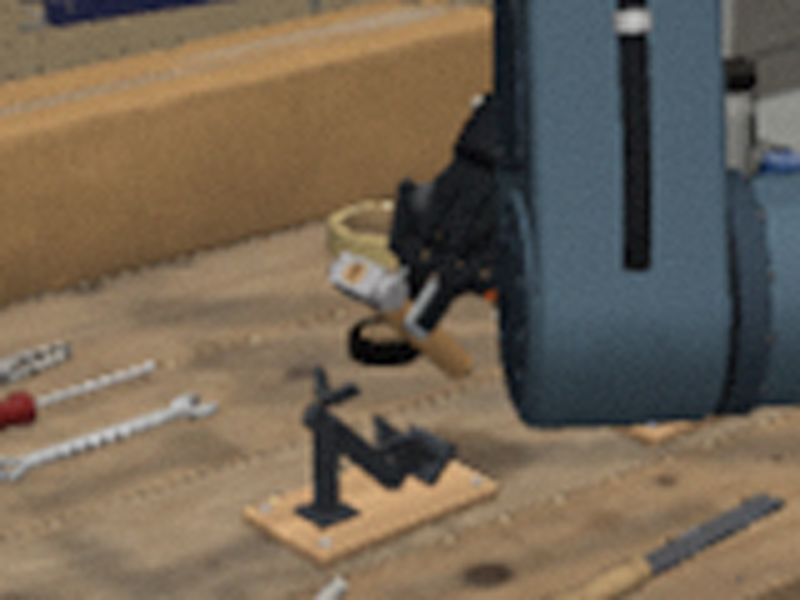

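View pics/t4.png

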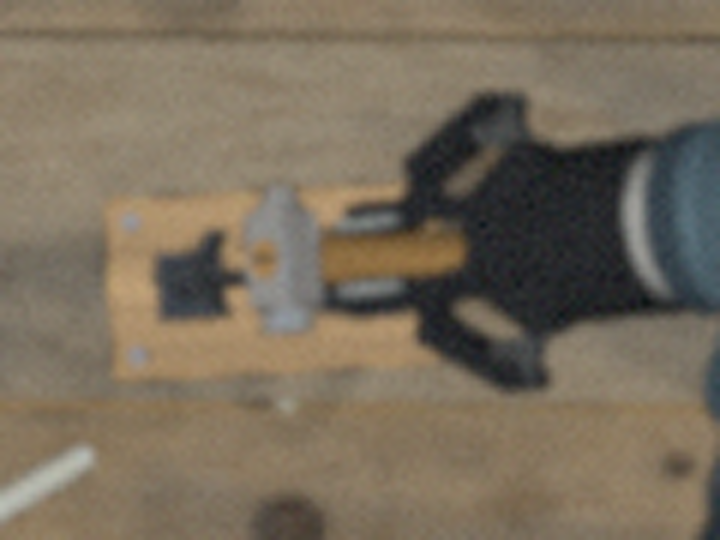

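```bash
python3 -c "
from h import *
p,R,o=cur(); d=-R.as_matrix()[:,0];n=R.as_matrix()[:,2]
e=p+d*(.1435-.0804)+n*.0055; print('eye pred',e.round(4),'d',d.round(3))
for nm,x0,y0,k in(('top',300,180,6),('scene',270,120,5)):
    u,v=proj(nm,e);print(nm,(u-x0+.5)*k-.5,(v-y0+.5)*k-.5)
# rest screws repro
b=p+d*(-.0804)+n*.0055;print('butt',b)
for nm,x0,y0,k in(('top',300,180,6),('scene',270,120,5)):
    u,v=proj(nm,b);print(nm,(u-x0+.5)*k-.5,(v-y0+.5)*k-.5)
"
```

```text
eye pred [0.4921 0.01   0.0963] d [ 0.05  -0.707 -0.706]
top 449.39488674656855 254.74296356834424
scene 450.53830203968016 356.1191588964632
butt [0.48495445 0.11135856 0.19758745]
top 238.82557757238192 255.0674207506628
scene 339.9995053517308 258.68141790643347
```

```bash
python3 -c "
from h import *
p,R,o=cur(); d=R.as_matrix()[:,0];n=R.as_matrix()[:,2]
for nm_,s in(('eye',.1435-.0804),('butt',-.0804)):
  e=p+d*s+n*.0055; print(nm_,e.round(4))
  for nm,x0,y0,k in(('top',300,180,6),('scene',270,120,5)):
    u,v=proj(nm,e);print(nm,(u-x0+.5)*k-.5,(v-y0+.5)*k-.5)
"
```

```text
eye [0.4858 0.0991 0.1854]
top 266.0361125935998 255.02337612138774
scene 354.0523634196522 271.06830270639557
butt [ 0.493  -0.0022  0.0841]
top 472.63452130353835 254.70945802331403
scene 462.9925540882105 367.0978177994888
```

The eye shows at top (264,258) and scene (355,271), within 1 px of the prediction. Lowering into the V.

```bash
python3 -m jog '[[[0,0,20],[0,0,0],0],[[0,0,40],[0,0,0],0],[[0,0,52],[0,0,0],0],[[0,0,56],[0,0,0],0],[[0,0,58],[0,0,0],0],[[0,0,58],[0,0,0],0]]'
python3 -c "
from h import *
go(STOP+D*.0865-N*.0055-N*.0,FR)
snap('scene','s5',(270,120,430,240),5)
snap('top','t5',(300,180,420,270),6)
"
```

```text
time_s: 6.58
eef_pos: [0.4871, 0.0912, 0.1042]
eef_rot: [-0.278, 0.631, 0.676, 0.262]
wrist_force: [0.7, 0.1, -3.7]
opening: 0.243
t 6.58 q [-0.472  0.388  1.888  0.665  1.385 -0.847] pos [0.4871 0.0912 0.1042] F [ 0.7  0.1 -3.7] open 0.243
SHIFT [-0.9, -1.8, 4.9] TURN [0.0009, 0.0022, 0.0047] rows>= 0.1
```

View pics/s5.png

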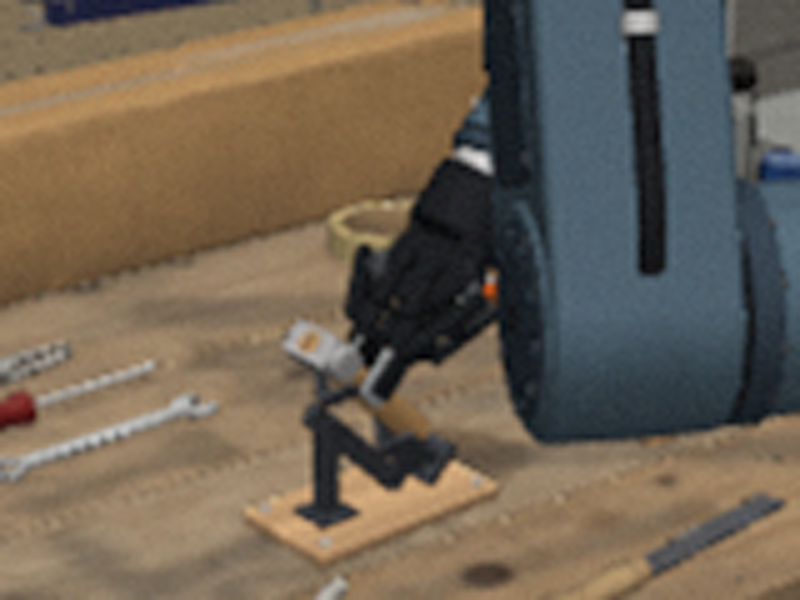

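View pics/t5.png

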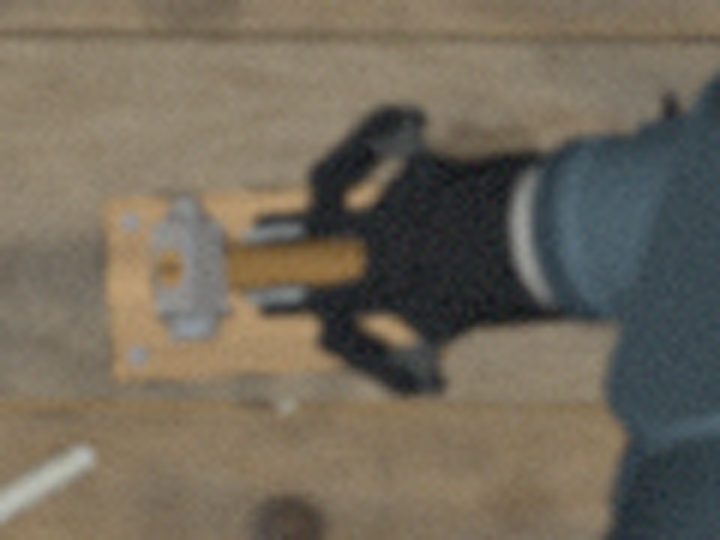

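It is over the V with about 5 mm left, and no contact force yet. Continuing gently.

```bash
python3 -m jog '[[[-1,-1.5,3],[0,0,0],0],[[-1,-1.5,5],[0,0,0],0],[[-1,-1.5,5],[0,0,0],0],[[-1,-1.5,5],[0,0,0],0]]'
python3 -m jog '[[[0,0,1],[0,0,0],0],[[0,0,2],[0,0,0],0],[[0,0,2],[0,0,0],0]]'
python3 -c "
from h import *
go(STOP+D*.0805-N*.0055-N*.0,FR)"
```

```text
time_s: 7.02
eef_pos: [0.4856, 0.0935, 0.1001]
eef_rot: [-0.277, 0.631, 0.676, 0.262]
wrist_force: [0.4, 0.4, -3.3]
opening: 0.236
time_s: 7.27
eef_pos: [0.4858, 0.0942, 0.0993]
eef_rot: [-0.277, 0.631, 0.676, 0.262]
wrist_force: [-3.6, -4.7, 3.4]
opening: 0.243
t 7.27 q [-0.468  0.394  1.894  0.669  1.373 -0.853] pos [0.4858 0.0942 0.0993] F [-3.6 -4.7  3.4] open 0.243
SHIFT [-5.7, -0.7, -0.7] TURN [0.0015, 0.0029, 0.0052] rows>= 0.1
```

Seated in the V (about 8 N reaction). Sliding down to the stop.

```bash
python3 -m jog '[[[-2,-1,-0.5],[0,0,0],0],[[-4,-1,-0.5],[0,0,0],0],[[-5,-1,-0.5],[0,0,0],0],[[-5,-1,-0.5],[0,0,0],0]]'
python3 -c "
from h import *
go(STOP+D*.0805-N*.0055-N*.0,FR); f=np.array(get_obs()['wrist_force']);print(f@D,f@N)"
```

```text
time_s: 7.6
eef_pos: [0.485, 0.0903, 0.0959]
eef_rot: [-0.277, 0.631, 0.676, 0.262]
wrist_force: [-0.2, 0.8, -2.6]
opening: 0.241
t 7.6 q [-0.476  0.401  1.893  0.666  1.371 -0.861] pos [0.485  0.0903 0.0959] F [-0.2  0.8 -2.6] open 0.241
SHIFT [-0.6, 0.4, -0.5] TURN [0.0015, 0.0023, 0.0047] rows>= 0.0
-1.270106688315379 2.3793802639928825
```

```bash
python3 -m jog '[[[-2,0,0],[0,0,0],0],[[-3,0,0.5],[0,0,0],0],[[-4,0,0.5],[0,0,0],0],[[-4,0,0.5],[0,0,0],0]]'
python3 -c "
from h import *
go(STOP+D*.0805-N*.0055-N*.0,FR); f=np.array(get_obs()['wrist_force']);print(f@D,f@N)"
```

```text
time_s: 7.93
eef_pos: [0.4852, 0.0906, 0.0952]
eef_rot: [-0.28, 0.629, 0.675, 0.265]
wrist_force: [-1.3, 10.6, 13.3]
opening: 0.244
t 7.93 q [-0.478  0.408  1.891  0.67   1.376 -0.867] pos [0.4852 0.0906 0.0952] F [-1.3 10.6 13.3] open 0.244
SHIFT [-0.3, 0.2, -1.1] TURN [0.0009, -0.0062, 0.0057] rows>= 0.1
16.977004120899757 -1.8357555555822422
```

The butt is on the stop (17 N along the slope). Releasing.

```bash
python3 -m jog '[[[1.5,0,0],[0,0,0],0],[[1.5,0,0],[0,0,0],0],[[1.5,0,0],[0,0,0],1],[[1.5,0,0],[0,0,0],1],[[1.5,0,0],[0,0,0],1],[[1.5,0,0],[0,0,0],1],[[1.5,0,0],[0,0,0],1],[[1.5,0,0],[0,0,0],1],[[1.5,0,-30],[0,0,0],1],[[1.5,0,-60],[0,0,0],1],[[1.5,0,-100],[0,0,0],1],[[1.5,0,-140],[0,0,0],1],[[1.5,0,-140],[0,0,0],1],[[1.5,0,-140],[0,0,0],1]]'
python3 -c "
from h import *
go([.4828,.1298+.13,.128+.13],frame(-D,[0,-1,1]));go([.4828,.1298+.13,.128+.13],frame(-D,[0,1,-1]))
snap('scene','s6',(270,140,430,260),5)
snap('top','t6',(300,180,420,270),6)
"
```

```text
time_s: 9.1
eef_pos: [0.4927, -0.0097, 0.196]
eef_rot: [-0.278, 0.63, 0.675, 0.265]
wrist_force: [0.1, 0.8, -0.2]
opening: 0.998
t 9.1 q [-0.635  0.301  1.769  0.579  1.632 -0.838] pos [ 0.4927 -0.0097  0.196 ] F [ 0.1  0.8 -0.2] open 0.998
SHIFT [234.0, 8.4, 147.6] TURN [-1.239, -1.1969, 1.2424] rows>= 17.0
t 9.1 q [-0.635  0.301  1.769  0.579  1.632 -0.838] pos [ 0.4927 -0.0097  0.196 ] F [ 0.1  0.8 -0.2] open 0.998
SHIFT [234.0, 8.4, 147.6] TURN [1.1846, -1.2263, -1.1726] rows>= 16.6
```

View pics/s6.png

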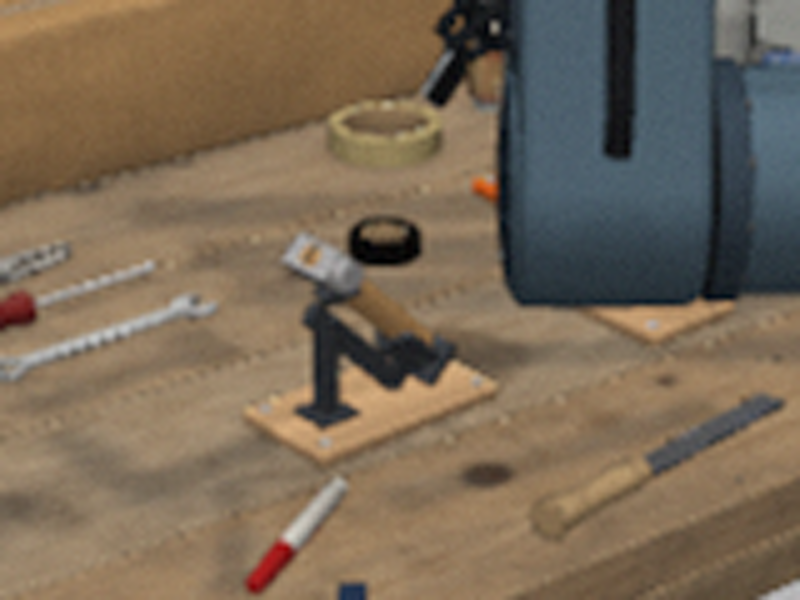

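View pics/t6.png

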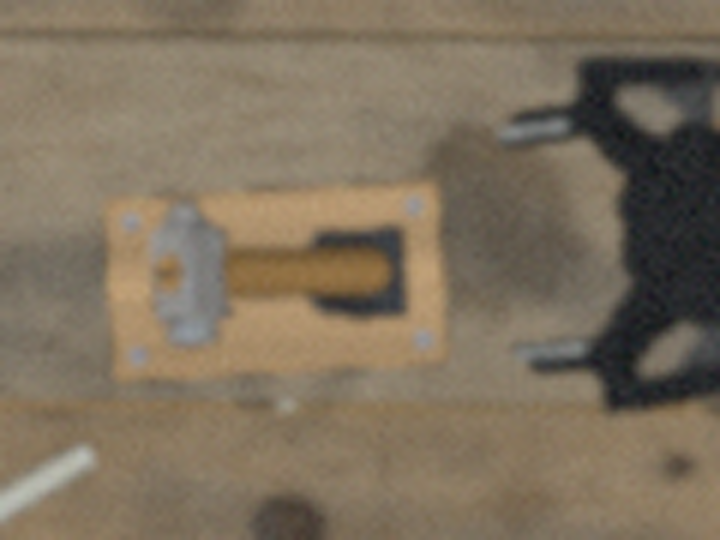

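The hammer rests in the V with its butt at the stop (top zoom: head (190,272), butt (390,272)). Moving to the far side for the head grasp.

```bash
python3 -c "
from h import *
go([.4828,.20,.36],frame([0,0,-1],[0,1,0]))
"
```

```text
t 9.2 q [-0.632  0.303  1.773  0.579  1.631 -0.838] pos [ 0.4909 -0.0072  0.194 ] F [-0.4  0.8 -0. ] open 1.004
SHIFT [263.7, 6.7, 31.0] TURN [0.5953, -0.632, -1.4154] rows>= 13.3
```

```bash
python3 -m jog '[[[20,0,-40],[0,0,0],1],[[50,2,-50],[0.05,-0.06,-0.13],1],[[85,3,-50],[0.1,-0.12,-0.25],1],[[120,4,-45],[0.15,-0.16,-0.38],1],[[150,5,-30],[0.2,-0.21,-0.5],1],[[180,6,-20],[0.25,-0.27,-0.62],1],[[210,6,-10],[0.3,-0.32,-0.75],1],[[240,6,10],[0.35,-0.37,-0.87],1],[[264,7,31],[0.4,-0.43,-1.0],1],[[264,7,31],[0.45,-0.48,-1.12],1],[[264,7,31],[0.5,-0.54,-1.25],1],[[264,7,31],[0.55,-0.6,-1.37],1],[[264,7,31],[0.595,-0.632,-1.415],1],[[264,7,31],[0.595,-0.632,-1.415],1],[[264,7,31],[0.595,-0.632,-1.415],1],[[264,7,31],[0.595,-0.632,-1.415],1]]'
python3 -c "
from h import *
HEAD=STOP+D*.132
print(HEAD)
go(HEAD+D*.12,frame(-D,N))
go(HEAD+D*.12,frame(-D,N))
im,d=snap('scene','s7',(270,140,430,260),5)
"
```

```text
time_s: 10.53
eef_pos: [0.4815, 0.2018, 0.3588]
eef_rot: [-0.001, -0.001, 1.0, 0.0]
wrist_force: [-1.2, 0.9, 0.7]
opening: 0.999
[0.48283302 0.12985142 0.1283381 ]
t 10.53 q [ 1.690e-01 -1.100e-02  1.586e+00  1.000e-03  1.569e+00 -1.404e+00] pos [0.4815 0.2018 0.3588] F [-1.2  0.9  0.7] open 0.999
SHIFT [3.8, 12.7, 145.6] TURN [0.7855, -0.027, -0.0584] rows>= 6.3
t 10.53 q [ 1.690e-01 -1.100e-02  1.586e+00  1.000e-03  1.569e+00 -1.404e+00] pos [0.4815 0.2018 0.3588] F [-1.2  0.9  0.7] open 0.999
SHIFT [3.8, 12.7, 145.6] TURN [0.7855, -0.027, -0.0584] rows>= 6.3
```

```bash
python3 -m jog '[[[1,3,0],[0.12,0,-0.01],1],[[2,6,0],[0.24,-0.01,-0.02],1],[[3,10,0],[0.36,-0.01,-0.03],1],[[4,13,20],[0.48,-0.02,-0.04],1],[[4,13,40],[0.6,-0.02,-0.05],1],[[4,13,60],[0.72,-0.03,-0.06],1],[[4,13,80],[0.7855,-0.027,-0.058],1],[[4,13,110],[0.7855,-0.027,-0.058],1],[[4,13,135],[0.7855,-0.027,-0.058],1],[[4,13,146],[0.7855,-0.027,-0.058],1],[[4,13,146],[0.7855,-0.027,-0.058],1],[[4,13,146],[0.7855,-0.027,-0.058],1]]'
python3 -c "
from h import *
HEAD=STOP+D*.132
go(HEAD+D*.003,frame(-D,N))
im,d=snap('scene','s7',(240,120,400,240),5)
im,d=snap('top','t7',(260,170,400,275),5)
p=HEAD+D*.012
for nm,x0,y0,k in(('top',260,170,5),('scene',240,120,5)):
    u,v=proj(nm,p);print(nm,(u-x0+.5)*k-.5,(v-y0+.5)*k-.5)
"
```

```text
time_s: 11.58
eef_pos: [0.4777, 0.2138, 0.213]
eef_rot: [0.011, -0.028, 0.924, -0.382]
wrist_force: [0.2, -0.1, -0.2]
opening: 1.0
t 11.58 q [ 0.558  0.432  1.547 -0.67   1.601 -0.939] pos [0.4777 0.2138 0.213 ] F [ 0.2 -0.1 -0.2] open 1.0
SHIFT [-0.2, 0.4, 116.3] TURN [0.0003, -0.0045, -0.0032] rows>= 2.8
top 344.66382112446223 274.22147363682313
scene 460.7227555525891 352.83663495314767
```

View pics/s7.png

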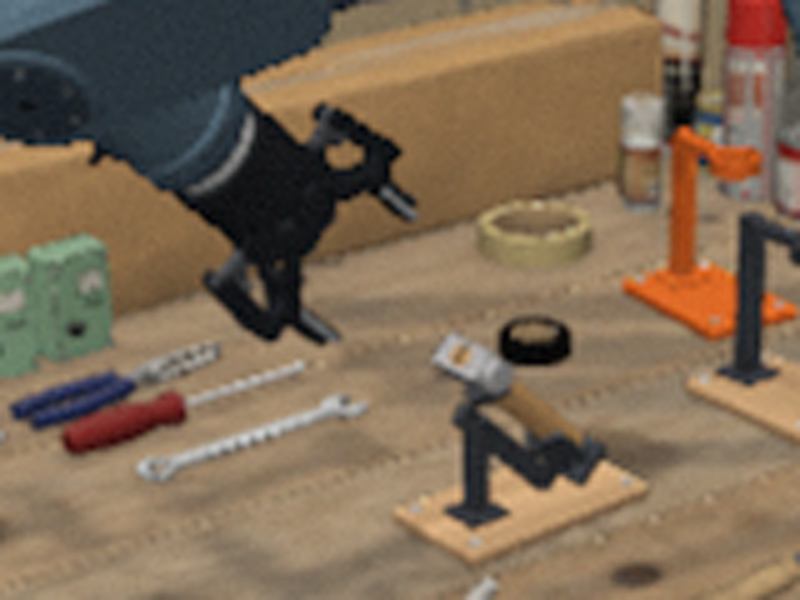

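View pics/t7.png

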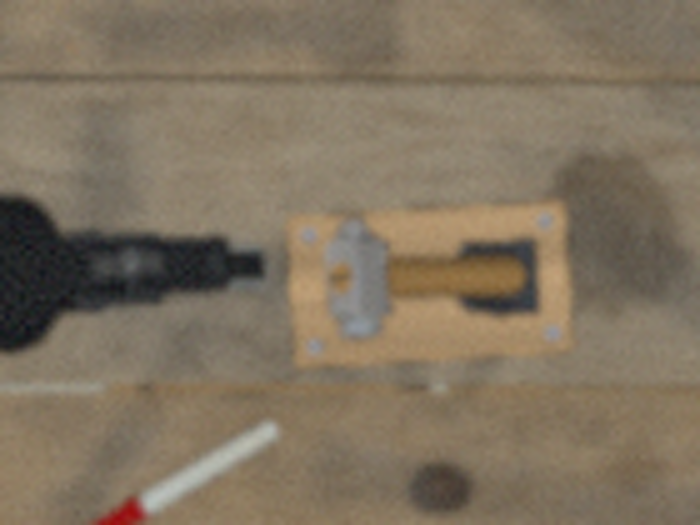

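The eye is at top (341,276) and scene (460,353), close to the prediction, so the head is where expected. Approaching along the handle axis.

```bash
python3 -m jog '[[[0,0,30],[0,0,0],1],[[0,0,60],[0,-0.004,-0.003],1],[[0,0.4,90],[0,-0.004,-0.003],1],[[0,0.4,105],[0,-0.004,-0.003],1],[[0,0.4,115],[0,-0.004,-0.003],1],[[0,0.4,115],[0,-0.004,-0.003],1],[[0,0.4,115],[0,-0.004,-0.003],1]]'
python3 -c "
from h import *
HEAD=STOP+D*.132
go(HEAD+D*.004,frame(-D,N))
im,d=snap('scene','s8',(250,140,410,260),5)
im,d=snap('top','t8',(260,170,400,275),5)
"
```

```text
time_s: 12.27
eef_pos: [0.4845, 0.134, 0.1345]
eef_rot: [0.015, -0.029, 0.924, -0.381]
wrist_force: [0.1, 1.3, -0.2]
opening: 0.997
t 12.27 q [ 0.436  0.454  1.705 -0.734  1.386 -0.903] pos [0.4845 0.134  0.1345] F [ 0.1  1.3 -0.2] open 0.997
SHIFT [2.0, 1.4, 3.2] TURN [0.0028, 0.0036, -0.0044] rows>= 0.1
```

View pics/s8.png

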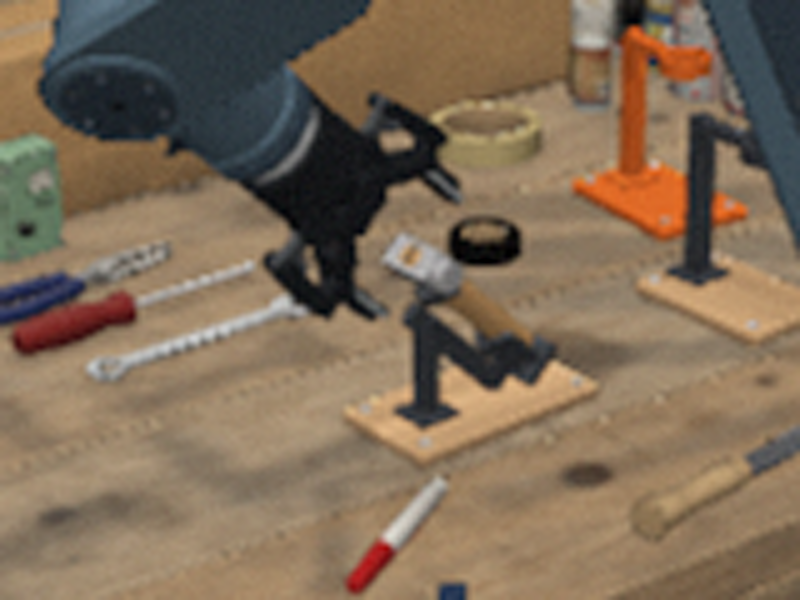

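View pics/t8.png

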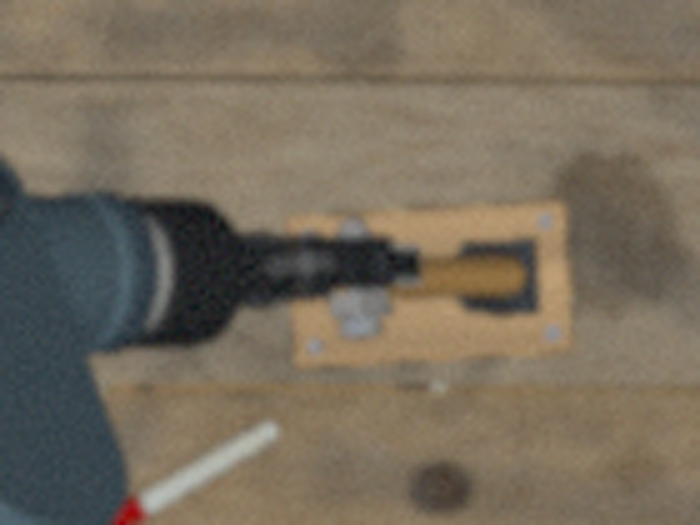

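The fingers straddle the head (scene zoom: tips at (455,190) and (375,310), head (420,265)). A small correction, then closing.

```bash
python3 -m jog '[[[2,1,2],[0,0.003,-0.004],1],[[2,1,3],[0,0.003,-0.004],1],[[2,1,3],[0,0.003,-0.004],1]]'
python3 -m jog '[[[0,0,0],[0,0,0],0.5],[[0,0,0],[0,0,0],0.4],[[0,0,0],[0,0,0],0],[[0,0,0],[0,0,0],0],[[0,0,0],[0,0,0],0],[[0,0,0],[0,0,0],0],[[0,0,0],[0,0,0],0],[[0,0,0],[0,0,0],0],[[0,0,0],[0,0,0],0]]'
python3 -c "
from h import *
HEAD=STOP+D*.132
go(HEAD+D*.004,frame(-D,N))
"
```

```text
time_s: 12.62
eef_pos: [0.4831, 0.1337, 0.1322]
eef_rot: [0.014, -0.031, 0.924, -0.381]
wrist_force: [-0.6, 0.5, -0.0]
opening: 0.998
time_s: 13.37
eef_pos: [0.4832, 0.1341, 0.1322]
eef_rot: [0.014, -0.031, 0.924, -0.381]
wrist_force: [-1.2, 3.3, -0.1]
opening: 0.265
t 13.37 q [ 0.436  0.455  1.709 -0.733  1.382 -0.904] pos [0.4832 0.1341 0.1322] F [-1.2  3.3 -0.1] open 0.265
SHIFT [0.6, -0.3, 1.7] TURN [0.0041, 0.0035, -0.0002] rows>= 0.0
```

Gripped (opening 0.265, about 24 mm). Lifting out of the V.

```bash
python3 -m jog '[[[0,-4,-3],[0,0,0],0],[[0,-12,-10],[0,0,0],0],[[0,-30,-30],[0,0,0],0],[[0,-50,-60],[0,0,0],0],[[0,-70,-90],[0,0,0],0],[[0,-90,-120],[0,0,0],0],[[0,-90,-120],[0,0,0],0],[[0,-90,-120],[0,0,0],0]]'
python3 -c "
from h import *
go([.474,-.04,.36],frame([0,0,-1],[0.045,1,0]))
im,d=snap('scene','s9',(250,100,410,220),5)
im,d=snap('top','t9',(260,170,400,275),5)
"
```

```text
time_s: 14.03
eef_pos: [0.4822, 0.1551, 0.2836]
eef_rot: [0.016, -0.03, 0.925, -0.379]
wrist_force: [-0.4, -0.3, -3.6]
opening: 0.264
t 14.03 q [ 0.47   0.27   1.604 -0.707  1.616 -1.069] pos [0.4822 0.1551 0.2836] F [-0.4 -0.3 -3.6] open 0.264
SHIFT [20.8, -192.0, 81.9] TURN [-0.7778, 0.0511, 0.1038] rows>= 6.3
```

View pics/s9.png

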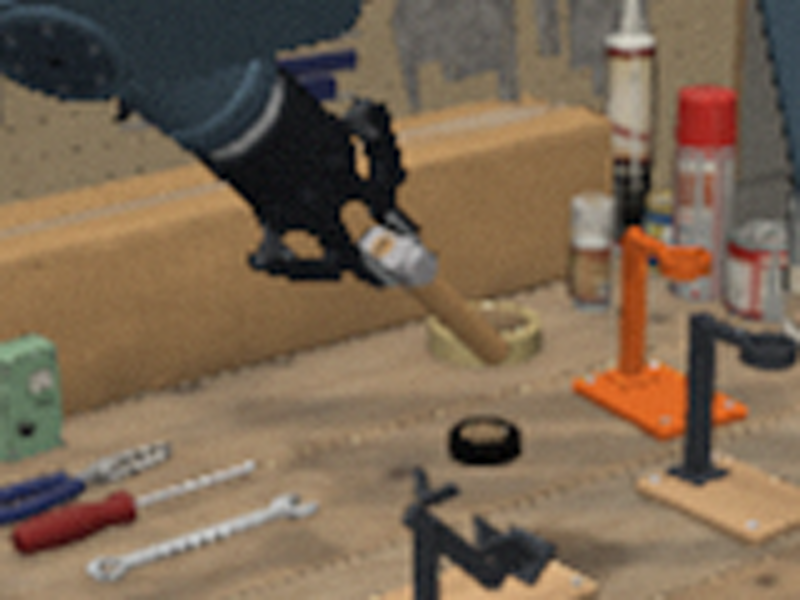

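The hammer is held by the head with the handle along the tool axis (scene zoom head (398,250), butt (500,355)). Turning it upright and moving toward the ring at height.

```bash
python3 -m jog '[[[2,-15,-20],[-0.1,0.005,0.01],0],[[5,-40,-20],[-0.2,0.01,0.02],0],[[8,-70,0],[-0.3,0.02,0.04],0],[[10,-100,20],[-0.4,0.025,0.05],0],[[13,-130,40],[-0.5,0.03,0.065],0],[[16,-160,60],[-0.6,0.04,0.08],0],[[19,-180,75],[-0.7,0.045,0.09],0],[[21,-192,82],[-0.778,0.051,0.104],0],[[21,-192,82],[-0.778,0.051,0.104],0],[[21,-192,82],[-0.778,0.051,0.104],0],[[21,-192,82],[-0.778,0.051,0.104],0],[[21,-192,82],[-0.778,0.051,0.104],0]]'
python3 -c "
from h import *
go([.474,-.18,.36],frame([0,0,-1],[0.045,1,0]))
"
```

```text
time_s: 15.13
eef_pos: [0.472, -0.0398, 0.3555]
eef_rot: [-0.005, 0.022, 1.0, -0.001]
wrist_force: [-0.5, 0.3, -3.0]
opening: 0.266
t 15.13 q [-0.332 -0.12   1.696 -0.005  1.574 -1.859] pos [ 0.472  -0.0398  0.3555] F [-0.5  0.3 -3. ] open 0.266
SHIFT [-8.1, -140.0, -4.2] TURN [-0.0028, -0.0093, 0.0009] rows>= 3.4
```

```bash
python3 -m jog '[[[-2,-30,-4],[0,-0.009,0],0],[[-4,-65,-4],[-0.003,-0.009,0],0],[[-6,-100,-4],[-0.003,-0.009,0],0],[[-8,-130,-4],[-0.003,-0.009,0],0],[[-8,-140,-4],[-0.003,-0.009,0],0],[[-8,-140,-4],[-0.003,-0.009,0],0],[[-8,-140,-4],[-0.003,-0.009,0],0],[[-8,-140,-4],[-0.003,-0.009,0],0]]'
python3 -c "
from h import *
go([.474,-.18,.36],frame([0,0,-1],[0.045,1,0]))
im,d=snap('scene','s10',(340,70,440,220),4)
im,d=snap('top','t10',(380,150,520,255),5)
"
```

```text
time_s: 15.8
eef_pos: [0.4741, -0.178, 0.3594]
eef_rot: [-0.001, 0.021, 1.0, 0.001]
wrist_force: [0.2, -0.2, -2.5]
opening: 0.265
t 15.8 q [-0.594 -0.049  1.622  0.     1.57  -2.123] pos [ 0.4741 -0.178   0.3594] F [ 0.2 -0.2 -2.5] open 0.265
SHIFT [-0.0, -2.0, -0.6] TURN [0.0011, -0.001, 0.0033] rows>= 0.0
```

View pics/s10.png

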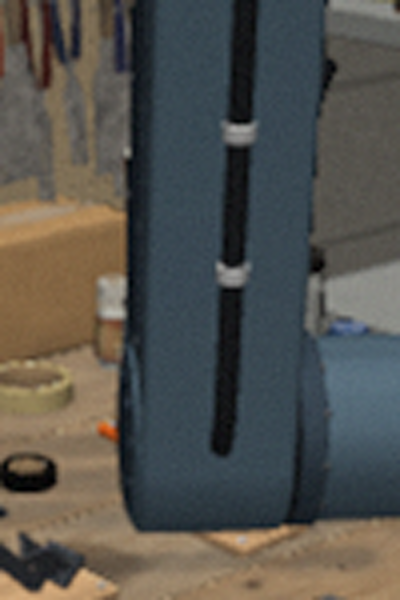

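View pics/t10.png

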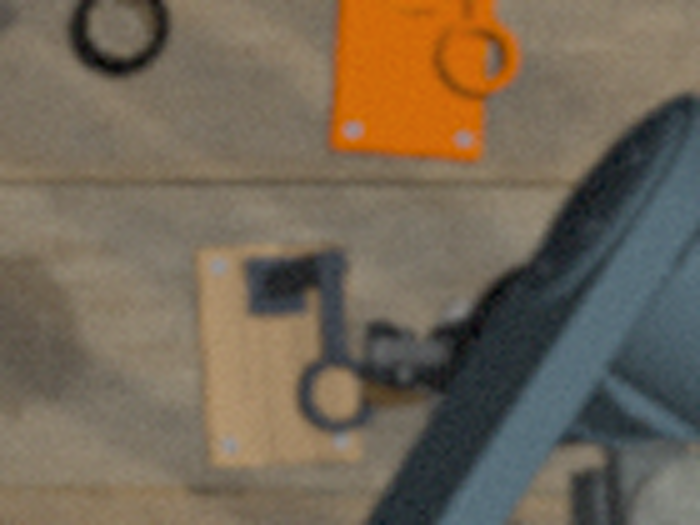

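The arm blocks the scene view here, and only the butt shows in the top crop (at about (385,393)). I'll swing left, where both cameras see it, and measure the in-hand offset.

```bash
python3 -m jog '[[[0,40,0],[0,0,0],0],[[0,80,0],[0,0,0],0],[[0,120,0],[0,0,0],0],[[0,160,0],[0,0,0],0],[[0,200,0],[0,0,0],0],[[0,240,0],[0,0,0],0],[[0,280,0],[0,0,0],0],[[0,320,0],[0,0,0],0],[[0,360,0],[0,0,0],0],[[0,395,0],[0,0,0],0],[[0,400,0],[0,0,0],0],[[0,400,0],[0,0,0],0],[[0,400,0],[0,0,0],0],[[0,400,0],[0,0,0],0]]'
python3 -c "
from h import *
go([.474,.22,.36],frame([0,0,-1],[0.045,1,0]))
p,R,o=cur();print(R.as_matrix().round(4))
for n in('scene','top'):
    A=[camera(n)[0].astype(float) for i in range(4)]
    im=cv2.cvtColor(np.mean(A,0).round().astype(np.uint8),cv2.COLOR_RGB2BGR);cv2.imwrite('pics/m_'+n+'.png',im)
    for q,l in((p+R.apply([0,0,.004]),'head'),(p+R.apply([0,0,.136]),'butt')): print(n,l,np.round(proj(n,q),1))
"
```

```text
time_s: 17.07
eef_pos: [0.4904, 0.2209, 0.36]
eef_rot: [-0.0, 0.021, 1.0, -0.0]
wrist_force: [0.9, -0.2, -3.3]
opening: 0.264
t 17.07 q [ 0.202  0.024  1.549 -0.     1.569 -1.327] pos [0.4904 0.2209 0.36  ] F [ 0.9 -0.2 -3.3] open 0.264
SHIFT [16.4, -1.6, -0.0] TURN [-0.0001, -0.0004, 0.0034] rows>= 0.4
[[-9.991e-01  4.150e-02 -4.000e-04]
 [ 4.150e-02  9.991e-01 -1.000e-04]
 [ 4.000e-04 -1.000e-04 -1.000e+00]]
scene head [307.5 131.2]
scene butt [309.  170.9]
top head [293.2 214.9]
top butt [296.2 219. ]
```

```bash
python3 -c "
import cv2
a=cv2.imread('pics/m_scene.png');cv2.imwrite('pics/m_s.png',cv2.resize(a[110:185,275:340],None,fx=8,fy=8,interpolation=cv2.INTER_CUBIC))
a=cv2.imread('pics/m_top.png');cv2.imwrite('pics/m_t.png',cv2.resize(a[180:250,250:340],None,fx=8,fy=8,interpolation=cv2.INTER_CUBIC))"
```

```text
(no output)
```

View pics/m_s.png

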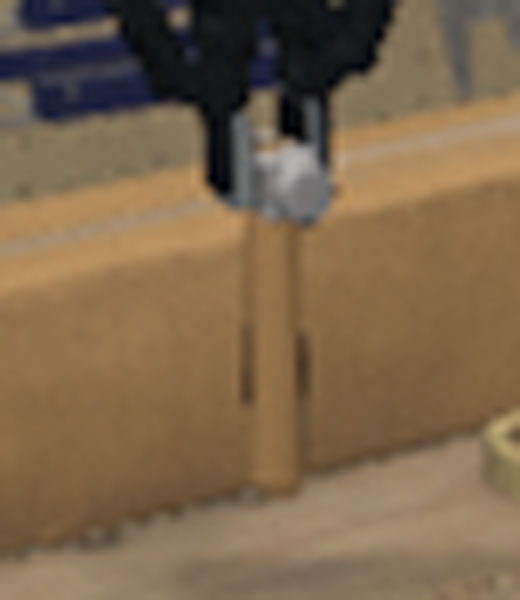

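View pics/m_t.png

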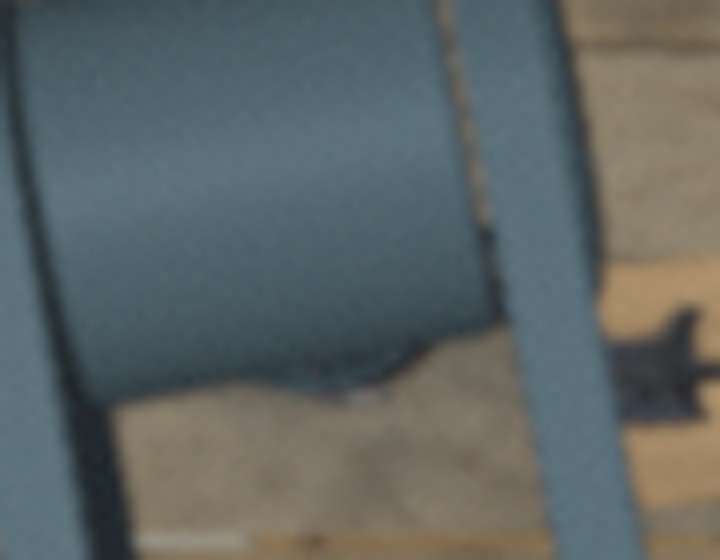

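```bash
python3 -c "
from h import *
im=np.load('pics/t9.npy');cv2.imwrite('pics/t9z.png',cv2.resize(im[190:250,290:370],None,fx=9,fy=9,interpolation=cv2.INTER_CUBIC))
q=np.array([.016,-.030,.925,-.379]);R=Ro.from_quat(q[[1,2,3,0]]);p=np.array([.4822,.1551,.2836])
for z in(.0,.02,.05,.08,.11,.136):
    u,v=proj('top',p+R.apply([0,0,z]));print(z,(u-290+.5)*9-.5,(v-190+.5)*9-.5)
"
```

```text
0.0 295.87445689368604 281.81082077059693
0.02 347.8437340045281 281.7141354231201
0.05 423.43085620376854 281.57609494107373
0.08 496.3162293855691 281.4458886738986
0.11 566.6451124845491 281.32294799693625
0.136 625.6333641886189 281.2218745824317
```

View pics/t9z.png

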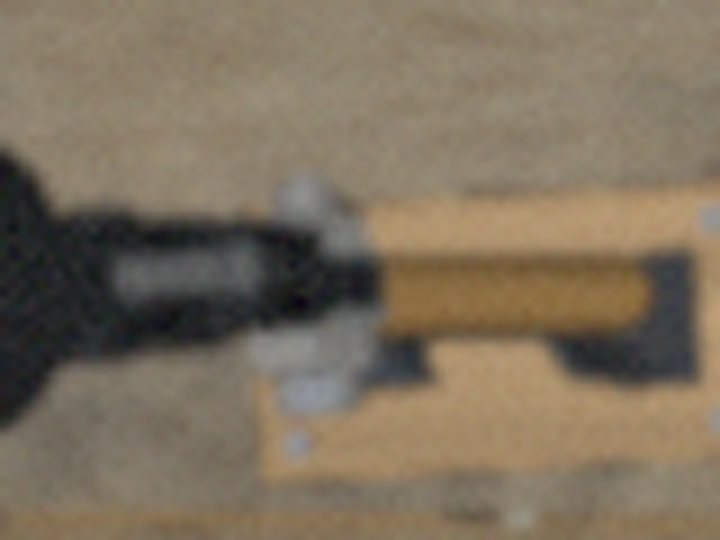

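```bash
python3 -c "
from h import *
im=np.load('pics/t10.npy');cv2.imwrite('pics/t10z.png',cv2.resize(im[205:245,430:490],None,fx=12,fy=12,interpolation=cv2.INTER_CUBIC))
q=np.array([-.001,.021,1.0,.001]);R=Ro.from_quat(q[[1,2,3,0]]);p=np.array([.4741,-.178,.3594])
for z in(.0,.014,.05,.08,.11,.136):
  for dx in (0,-.0033):
    u,v=proj('top',p+R.apply([0,0,z])+[dx,0,0]);print(z,dx,(u-430+.5)*12-.5,(v-205+.5)*12-.5)
"
```

```text
0.0 0 505.0828219239097 224.44830769673604
0.0 -0.0033 505.59577418483013 242.1790643760171
0.014 0 481.84566993434714 229.08029086825297
0.014 -0.0033 482.3441878286735 246.5857292765802
0.05 0 424.74245690469706 240.46522993654492
0.05 -0.0033 425.2063531486979 257.4168048159272
0.08 0 379.8690194098367 249.4141141905584
0.08 -0.0033 380.3065573465028 265.9302822810872
0.11 0 337.26184951683445 257.91288630290694
0.11 -0.0033 337.67505244150243 274.0155032917289
0.136 0 302.0386818916754 264.9401389185988
0.136 -0.0033 302.4322768658317 280.70077628523313
```

View pics/t10z.png

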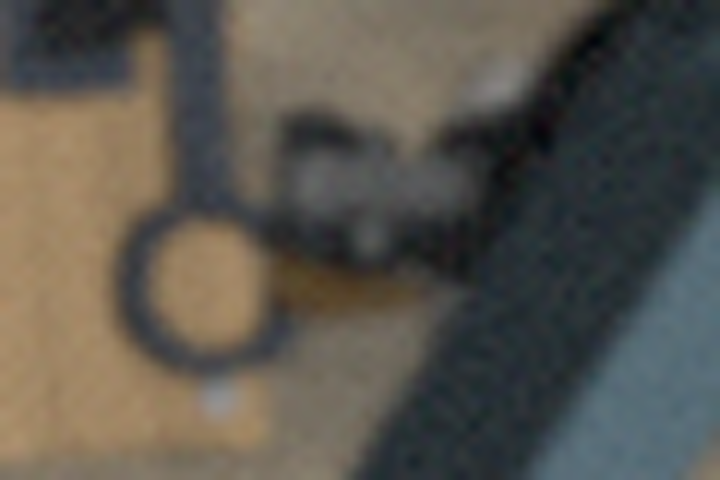

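```bash
python3 -c "
from h import *
go([.475,-.18,.36],frame([0,0,-1],[0.045,1,0]))"
python3 -m jog '[[[2,-40,0],[0,0,0],0],[[4,-80,0],[0,0,0],0],[[6,-120,0],[0,0,0],0],[[8,-160,0],[0,0,0],0],[[9,-200,0],[0,0,0],0],[[11,-240,0],[0,0,0],0],[[13,-280,0],[0,0,0],0],[[14,-320,0],[0,0,0],0],[[-1,-360,0],[0,0,0],0],[[-1,-395,0],[0,0,0],0],[[-1,-401,0],[0,0,0],0],[[-1,-401,0],[0,0,0],0],[[-1,-401,0],[0,0,0],0],[[-1,-401,0],[0,0,0],0],[[-1,-401,0],[0,0,0],0]]'
python3 -c "
from h import *
go([.475,-.18,.293],frame([0,0,-1],[0.045,1,0]))"
```

```text
t 17.47 q [ 2.020e-01  2.500e-02  1.548e+00  1.000e-03  1.569e+00 -1.326e+00] pos [0.4908 0.2209 0.36  ] F [ 0.  -0.4 -3.5] open 0.264
SHIFT [-1.2, -401.2, -0.2] TURN [0.0005, -0.0002, 0.0025] rows>= 9.6
time_s: 18.72
eef_pos: [0.4749, -0.1783, 0.36]
eef_rot: [0.0, 0.02, 1.0, 0.0]
wrist_force: [-0.1, 0.3, -3.3]
opening: 0.268
t 18.72 q [-5.940e-01 -4.800e-02  1.620e+00  1.000e-03  1.570e+00 -2.124e+00] pos [ 0.4749 -0.1783  0.36  ] F [-0.1  0.3 -3.3] open 0.268
SHIFT [-0.1, -1.7, 67.0] TURN [0.0007, 0.0, 0.0044] rows>= 1.6
```

```bash
python3 -m jog '[[[0,-2,25],[0,0,0.004],0],[[0,-2,50],[0,0,0.004],0],[[0,-2,62],[0,0,0.004],0],[[0,-2,67],[0,0,0.004],0],[[0,-2,67],[0,0,0.004],0],[[0,-2,67],[0,0,0.004],0]]'
python3 -c "
from h import *
p,R,o=cur();print(p,R.as_matrix()[:,2])
A=[camera('top')[0].astype(float) for i in range(8)]
im=cv2.cvtColor(np.mean(A,0).round().astype(np.uint8),cv2.COLOR_RGB2BGR);cv2.imwrite('pics/n_top.png',im)
cv2.imwrite('pics/n_t.png',cv2.convertScaleAbs(cv2.resize(im[205:245,430:490],None,fx=12,fy=12,interpolation=cv2.INTER_CUBIC),alpha=1.5,beta=10))
p,R,o=cur();print(p)
for z in(.004,.02,.05,.08,.11,.136):
    u,v=proj('top',p+R.apply([0,0,z]));print(z,(u-430+.5)*12-.5,(v-205+.5)*12-.5)
u,v=proj('top',[.4745,-.18,.145]);print('ring',(u-430+.5)*12-.5,(v-205+.5)*12-.5)
im,d=snap('scene','s11',(340,70,440,220),4)
"
```

```text
time_s: 19.22
eef_pos: [0.4754, -0.1801, 0.294]
eef_rot: [0.001, 0.022, 1.0, 0.0]
wrist_force: [-0.0, 0.2, -2.3]
opening: 0.268
[ 0.47535618 -0.18006373  0.29403712] [ 1.08876340e-03  6.72020248e-05 -9.99999405e-01]
[ 0.47497239 -0.18044384  0.2934477 ]
0.004 407.55851167610126 241.45260737669946
0.02 384.1178014950301 245.98036167469377
0.05 341.8600688173756 254.144108140115
0.08 301.6739240912402 261.90924509052456
0.11 263.41040532104853 269.3043251847919
0.136 231.69921341929353 275.4341293281976
ring 215.25175638835117 280.82252927669185
```

View pics/n_t.png

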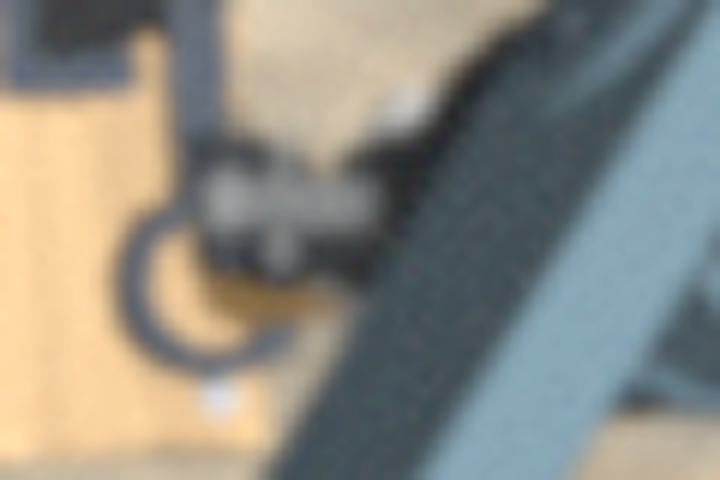

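View pics/s11.png

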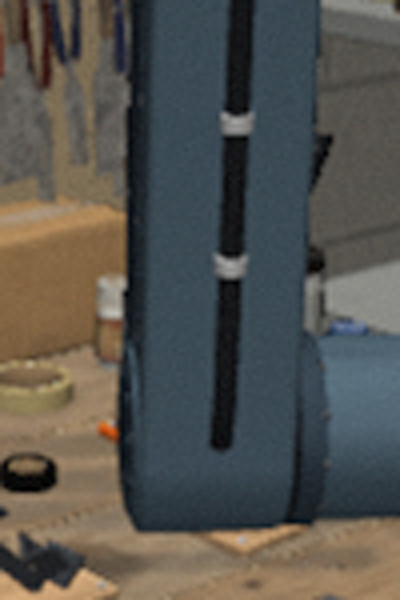

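The arm hides most of the hammer. The visible sliver of handle (left edge about col 205, lower edge about row 323) against the ring (inner cols 152–268, centre about (211,284)) suggests moving about 2 mm to +y. I'll correct that and lower gently while watching the force.

```bash
python3 -m jog '[[[0.7,1.8,0],[0,0,0],0],[[0.7,1.8,4],[0,0,0],0],[[0.7,1.8,8],[0,0,0],0],[[0.7,1.8,11],[0,0,0],0],[[0.7,1.8,14],[0,0,0],0],[[0.7,1.8,14],[0,0,0],0]]'
python3 -c "
from h import *
go([.4743,-.1785,.26],frame([0,0,-1],[0.045,1,0]));print(get_obs()['torque'])"
```

```text
time_s: 20.17
eef_pos: [0.4739, -0.1783, 0.2782]
eef_rot: [-0.001, 0.022, 1.0, 0.001]
wrist_force: [-0.0, -0.3, -3.5]
opening: 0.271
t 20.17 q [-5.950e-01 -2.000e-03  1.737e+00  1.000e-03  1.408e+00 -2.121e+00] pos [ 0.4739 -0.1783  0.2782] F [-0.  -0.3 -3.5] open 0.271
SHIFT [-0.5, -0.2, 18.2] TURN [0.0014, -0.0011, 0.0002] rows>= 0.4
[-0.0180744  -0.03640148  0.00952951]
```

Still free. Continuing in small steps.

```bash
python3 -m jog '[[[0,0,3],[0,0,0],0],[[0,0,6],[0,0,0],0],[[0,0,9],[0,0,0],0],[[0,0,9],[0,0,0],0]]'; python3 -m jog '[[[0,0,4],[0,0,0],0],[[0,0,8],[0,0,0],0],[[0,0,10],[0,0,0],0],[[0,0,10],[0,0,0],0]]'; python3 -c "
from h import *
go([.4743,-.1785,.162]);print(get_obs()['torque'])
A=[camera('top')[0].astype(float) for i in range(4)]
im=cv2.cvtColor(np.mean(A,0).round().astype(np.uint8),cv2.COLOR_RGB2BGR)
cv2.imwrite('pics/n_t2.png',cv2.convertScaleAbs(cv2.resize(im[205:245,430:490],None,fx=12,fy=12,interpolation=cv2.INTER_CUBIC),alpha=1.5,beta=10))"
```

```text
time_s: 20.5
eef_pos: [0.4735, -0.178, 0.2683]
eef_rot: [-0.001, 0.022, 1.0, 0.001]
wrist_force: [0.3, -0.6, -3.2]
opening: 0.268
time_s: 20.83
eef_pos: [0.4734, -0.178, 0.2577]
eef_rot: [-0.001, 0.022, 1.0, 0.001]
wrist_force: [0.6, 0.2, -3.3]
opening: 0.266
t 20.83 q [-5.950e-01  1.500e-02  1.762e+00  1.000e-03  1.368e+00 -2.121e+00] pos [ 0.4734 -0.178   0.2577] F [ 0.6  0.2 -3.3] open 0.266
SHIFT [-1.2, -0.7, 95.7] TURN [0.0, 0.0, 0.0] rows>= 2.3
[-0.0678631  -0.15804073 -0.03853496]
```

View pics/n_t2.png

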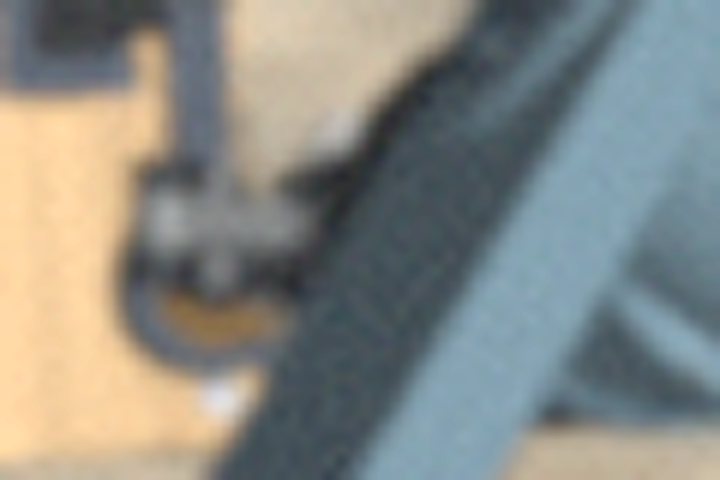

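The butt is through the ring (the handle shows inside it at about (215,315)) with no force. Continuing down.

```bash
python3 -m jog '[[[-0.5,-0.3,8],[0,0,0],0],[[-0.5,-0.3,16],[0,0,0],0],[[-0.5,-0.3,24],[0,0,0],0],[[-0.5,-0.3,30],[0,0,0],0],[[-0.5,-0.3,30],[0,0,0],0]]'; python3 -c "
from h import *
go([.4743,-.1785,.162],frame([0,0,-1],[0.045,1,0]));print(get_obs()['torque'])"
```

```text
time_s: 21.45
eef_pos: [0.4735, -0.178, 0.2265]
eef_rot: [-0.002, 0.022, 1.0, 0.002]
wrist_force: [1.3, -0.1, -4.5]
opening: 0.267
t 21.45 q [-5.950e-01  4.600e-02  1.795e+00  1.000e-03  1.305e+00 -2.121e+00] pos [ 0.4735 -0.178   0.2265] F [ 1.3 -0.1 -4.5] open 0.267
SHIFT [-1.1, -0.6, 64.5] TURN [0.003, -0.0037, 0.0] rows>= 1.5
[-0.20381821 -0.3724253  -0.00446888]
```

Slight side force (+x, −y), so I'm yielding that way and continuing.

```bash
python3 -m jog '[[[-1.5,-0.8,0],[0.003,-0.004,0],0],[[-1.5,-0.8,0],[0.003,-0.004,0],0],[[-1.5,-0.8,8],[0.003,-0.004,0],0],[[-1.5,-0.8,16],[0.003,-0.004,0],0],[[-1.5,-0.8,20],[0.003,-0.004,0],0],[[-1.5,-0.8,20],[0.003,-0.004,0],0]]'; python3 -c "
from h import *
go([.4743,-.1785,.162],frame([0,0,-1],[0.045,1,0]));print(get_obs()['torque'])"
```

```text
time_s: 21.95
eef_pos: [0.474, -0.1782, 0.2048]
eef_rot: [-0.001, 0.022, 1.0, 0.001]
wrist_force: [-0.6, 0.2, -2.3]
opening: 0.264
t 21.95 q [-0.595  0.07   1.816  0.     1.258 -2.121] pos [ 0.474  -0.1782  0.2048] F [-0.6  0.2 -2.3] open 0.264
SHIFT [-0.5, -0.3, 42.8] TURN [0.0016, -0.0023, 0.0001] rows>= 1.0
[-0.05027155  0.01584806 -0.02489568]
```

Torque is back near zero. Continuing.

```bash
python3 -m jog '[[[-0.5,-0.3,8],[0.002,-0.002,0],0],[[-0.5,-0.3,16],[0.002,-0.002,0],0],[[-0.5,-0.3,24],[0.002,-0.002,0],0],[[-0.5,-0.3,30],[0.002,-0.002,0],0],[[-0.5,-0.3,33],[0.002,-0.002,0],0],[[-0.5,-0.3,33],[0.002,-0.002,0],0]]'; python3 -c "
from h import *
go([.4743,-.1785,.162],frame([0,0,-1],[0.045,1,0]));print(get_obs()['torque'])"
```

```text
time_s: 22.45
eef_pos: [0.4738, -0.1782, 0.1707]
eef_rot: [-0.001, 0.022, 1.0, 0.0]
wrist_force: [-0.5, 0.3, -2.7]
opening: 0.264
t 22.45 q [-5.940e-01  1.110e-01  1.846e+00 -1.000e-03  1.186e+00 -2.120e+00] pos [ 0.4738 -0.1782  0.1707] F [-0.5  0.3 -2.7] open 0.264
SHIFT [-0.5, -0.3, 8.7] TURN [0.0006, -0.0019, 0.0001] rows>= 0.2
[-0.0174443   0.04727198 -0.01122357]
```

```bash
python3 -m jog '[[[0,0,2],[0,0,0],0],[[0,0,4],[0,0,0],0],[[0,0,6],[0,0,0],0],[[0,0,6],[0,0,0],0]]';  python3 -m jog '[[[0,0,1],[0,0,0],0],[[0,0,2],[0,0,0],0],[[0,0,2],[0,0,0],0]]'; python3 -c "
from h import *
go([.4743,-.1785,.162],frame([0,0,-1],[0.045,1,0]));print(get_obs()['torque'])"
```

```text
time_s: 22.78
eef_pos: [0.4737, -0.1781, 0.1644]
eef_rot: [-0.001, 0.022, 1.0, 0.0]
wrist_force: [0.0, -0.5, -2.5]
opening: 0.268
time_s: 23.03
eef_pos: [0.4738, -0.1781, 0.1623]
eef_rot: [-0.001, 0.022, 1.0, 0.0]
wrist_force: [-0.8, -0.5, -2.3]
opening: 0.268
t 23.03 q [-5.940e-01  1.230e-01  1.853e+00 -1.000e-03  1.168e+00 -2.120e+00] pos [ 0.4738 -0.1781  0.1623] F [-0.8 -0.5 -2.3] open 0.268
SHIFT [-0.6, -0.4, 0.3] TURN [0.0007, -0.002, 0.0] rows>= 0.0
[-0.03884229 -0.0452358   0.01719571]
```

```bash
python3 -m jog '[[[0,0,1],[0,0,0],0],[[0,0,1.5],[0,0,0],0],[[0,0,1.5],[0,0,0],0]]';  python3 -m jog '[[[0,0,1],[0,0,0],0],[[0,0,1.5],[0,0,0],0],[[0,0,1.5],[0,0,0],0]]'
```

```text
time_s: 23.28
eef_pos: [0.4739, -0.1782, 0.1611]
eef_rot: [-0.001, 0.022, 1.0, 0.0]
wrist_force: [-0.4, -0.3, -1.3]
opening: 0.27
time_s: 23.53
eef_pos: [0.4739, -0.1782, 0.161]
eef_rot: [-0.001, 0.022, 1.0, 0.0]
wrist_force: [-5.8, 2.4, 9.2]
opening: 0.262
```

Seated: +12 N at TCP z = 0.161, which matches the head sitting on the ring. Releasing and withdrawing upward.

```bash
python3 -m jog '[[[0,0,-0.6],[0,0,0],0],[[0,0,-0.6],[0,0,0],0.4],[[0,0,-0.6],[0,0,0],0.6],[[0,0,-0.6],[0,0,0],1],[[0,0,-0.6],[0,0,0],1],[[0,0,-0.6],[0,0,0],1],[[0,0,-0.6],[0,0,0],1],[[0,0,-0.6],[0,0,0],1],[[0,0,-15],[0,0,0],1],[[0,0,-40],[0,0,0],1],[[0,0,-80],[0,0,0],1],[[0,0,-120],[0,0,0],1],[[0,0,-160],[0,0,0],1],[[0,0,-180],[0,0,0],1],[[0,0,-180],[0,0,0],1],[[0,0,-180],[0,0,0],1]]'
python3 -m jog '[[[0,40,0],[0,0,0],1],[[0,80,0],[0,0,0],1],[[0,120,0],[0,0,0],1],[[0,160,0],[0,0,0],1],[[0,200,0],[0,0,0],1],[[0,240,0],[0,0,0],1],[[0,280,0],[0,0,0],1],[[0,320,0],[0,0,0],1],[[0,360,0],[0,0,0],1],[[0,380,0],[0,0,0],1],[[0,380,0],[0,0,0],1],[[0,380,0],[0,0,0],1]]'
python3 -c "
from h import *
snap('scene','s12',(355,130,435,220),6)
snap('top','t12',(400,180,490,260),7)
for nm,x0,y0,k in(('top',400,180,7),('scene',355,130,6)):
  for z in (.169,.157,.025):
    u,v=proj(nm,[.474,-.179,z]);print(nm,z,(u-x0+.5)*k-.5,(v-y0+.5)*k-.5)
"
```

```text
time_s: 24.87
eef_pos: [0.4748, -0.1786, 0.3423]
eef_rot: [0.0, 0.022, 1.0, -0.001]
wrist_force: [-0.1, -0.3, -0.8]
opening: 1.0
time_s: 25.87
eef_pos: [0.4906, 0.2018, 0.3394]
eef_rot: [-0.002, 0.021, 1.0, -0.001]
wrist_force: [0.1, -0.9, -0.6]
opening: 1.003
top 0.169 349.39928239134366 336.6738945468024
top 0.157 341.00624745898097 338.2997909301388
top 0.025 258.0911149076588 354.368421102439
scene 0.169 293.2754616825689 192.19945389004607
scene 0.157 292.31466193071583 210.58425227690572
scene 0.025 282.08275839818 406.1095345324987
```

View pics/s12.png

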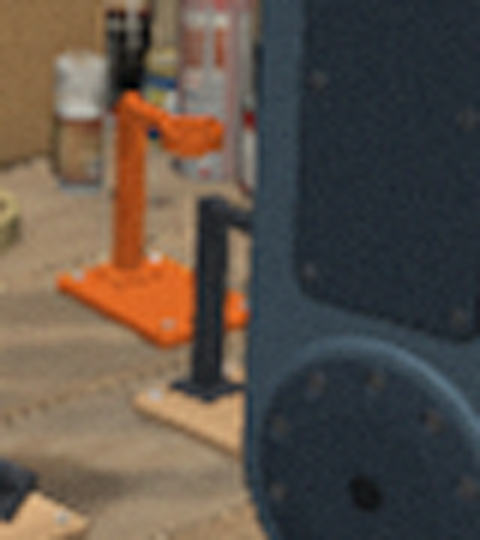

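View pics/t12.png

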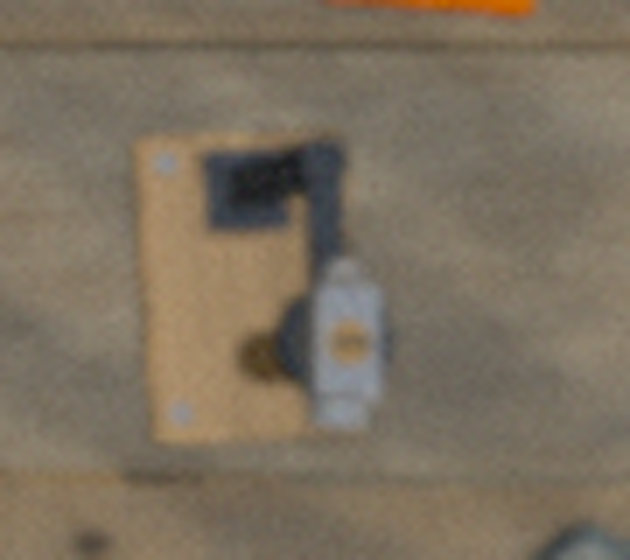

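The hammer hangs: eye at (350,341) and butt at (261,355), both at the predicted spots for an upright hammer seated at 12 mm. Quick check of the bystanders before handing in.

```bash
python3 -c "
from h import *
p,_=camera('top');im=cv2.cvtColor(p,cv2.COLOR_RGB2BGR);a=cv2.imread('pics/top_avg.png')
d=cv2.GaussianBlur(cv2.absdiff(im,a),(5,5),0).max(2)
for n,(x,y) in dict(tape=(403,155),pen=(296,267),block=(186,248),wrench=(314,156),screwdriver=(308,134)).items(): print(n,d[y-14:y+14,x-22:x+22].max(),d[y-14:y+14,x-22:x+22].mean().round(1))
cv2.imwrite('pics/fin.png',im)"
```

```text
tape 6 2.9
pen 102 13.9
block 5 3.0
wrench 48 3.3
screwdriver 5 2.8
```

View pics/fin.png

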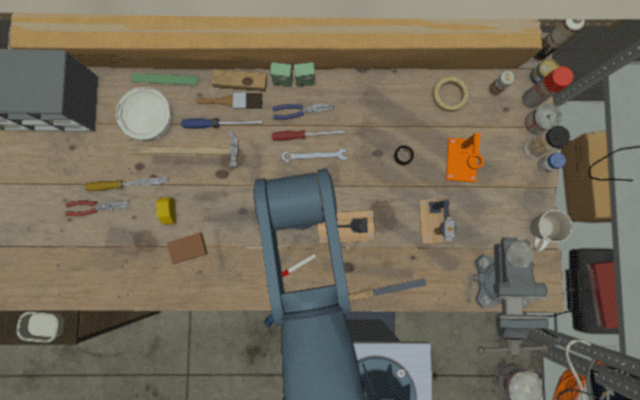

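The bystanders lie where they were. The image differences at the pen and the wrench come from the arm covering part of those windows. The hammer hangs in the dark ring at (447,230).

```bash
python3 -c "
from bench import *
print(hand_in())"
```

```text
the job is handed in; nothing more can be done
None
```

The stubby hammer is hanging upright in the dark ring holder, and I handed the job in at about 26 s. The hand-in reported no verdict.

**What I did:**
- I gripped the hammer by its handle, tilted it 45° and laid it in the sloping rest. The butt pressed the stop with about 17 N, then I let go and pulled clear; the picture showed it lying in the rest.
- I gripped it again by the head, turned it upright and lowered it through the ring. One small sideways correction was needed on the way down to ease a light side force. The head seated with a rise of about 12 N, and I released it and moved away.

**Last checks:**
- **Hammer:** in the top view, the head end and the butt are within about 2 mm of where an upright, seated hammer should be. The arm hid the hammer in the scene camera, so only the top camera confirms this.
- **Other tools:** the tape, sanding block and screwdriver showed no change in the top view. The wrench and marker also look unmoved, but the arm partly covers the marker and overlaps the wrench's check area, so I judged those two by eye.
- **A disagreement:** three looks at how far off-centre the hammer sat in the gripper gave about 3.3, 1 and 0.4 mm. I settled it by feel on the way down.

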